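# Dock the solar torch in its leaning charging cradle

## Robot

A 7-joint arm with a two-finger parallel gripper is mounted at the origin on the work surface. World frame = base frame: x ahead of the robot, y to its left, z up, the work surface at z = 0. Lengths are in m, angles in rad, forces in N, time in s.
With the tool pointing down it reaches from about 0.425 to 0.95 m from the base axis. Payload 16.7 kg.
Tool frame: the origin (TCP) lies on the centre line of the jaws, within the pads' length; the fingertips stand 8 mm ahead of it and the grasp point (between the pads) lies 11 mm behind it; y points along the fingers, x is the direction in which the jaws open and shut, and the axes are right-handed (so a half turn about y gives the same grasp; the last joint's range is limited). The gripper opens to 94 mm and grips with 3 to 60 N. Pads are 16 mm wide; open, the fingers measure 119 mm over their backs; the gripper's body (75 mm by 177 mm) begins 78 mm behind the grasp point.
Start: joints at [1.165, 0.426, 0.074, 1.606, -0.034, 1.111, -0.067], TCP at [0.171, -0.653, 0.213] pointing down, gripper open.
Joint ranges: [-2.85, 2.85], [-0.5, 2.14], [-1.23, 1.37], [0.21, 2.46], [-1.02, 4.16], [0.16, 2.05], [-2.73, 2.73]. Speed limits (rad/s): [1.89, 1.89, 2.39, 2.39, 3.01, 3.01, 3.01].

## Interface

Orientations are given as a unit quaternion [w, x, y, z].
In Python, from cell import telemetry, camera, camera_info, job gives the robot as it stands. The module is installed in compiled form; this text tells all that it offers.
- The arm moves only by the tool send_rows, never from a script. Its argument "moves" is a list of rows, each a list of 5 numbers: the closure, from -1 (fully open) to 1 (shut), so that 0 is half open, then the shift along the tool's x, y, z in m, then the turn about the tool's y in degrees. In form: [[claw, dx, dy, dz, roll], ...]. A call has exactly 10 rows; each row is the pose to reach, as a shift and turn from the pose commanded when the call began, along the tool's axes at that moment; what a row does not reach only later rows make up. A row lasts 1/8 s, in which the tool goes at most 62.5 mm and 10.7 degrees, less where a joint would pass 70% of its speed; a pose out of reach is approached as far as the arm can. A call with a gripper value outside its range is refused whole. The fingers move at their own pace and stop on an object; "squeeze" is the grip in N (left out, the last holds). Time passes only in rows, so rows that repeat a pose let the fingers close, or fill a call up. It gives the time, the measured TCP pose, the force and the opening at its end, in the units of the state.
- telemetry.observe(): the state, without advancing time (a new reading comes with each control period).
- camera(name): name is "scene" or "top"; returns the picture (400x640x3 uint8, red, green, blue); there is no depth.
- camera_info(name): a dict with "K" (3x3 intrinsics, pixels), "extrinsics" (4x4, takes a point from camera to world coordinates). Camera axes: x right, y down, z forward; pixel columns grow to the right and rows downward; lengths in m; the calibration is good to about 2 mm. A picture is of the moment at which its call begins. camera_info takes no time and is no camera call.
- job.sign_off(): hands the job in, once; it reports no verdict.
The state is a dict: "t": time; "joint_pos": joint angles; "joint_vel": joint speeds; "joint_torque": joint torques, N m; "tool_pos": TCP position; "ee_rot": TCP orientation; "ft_force": force on the tool from outside, world axes, zero at the start; "ft_torque": the same for the moment, N m; "grip_width": opening from 0.0 (shut) to 1.0 (fully open).
Only numpy, scipy, OpenCV 4.12 (cv2) and the standard library are available. Lean on these libraries where they do the work, as an engineer would, in place of code of your own. Each camera call takes 0.05 s, during which the arm holds its last target.

## Task

Pick up the black solar torch and turn it so that the flat side with the blue solar panel lies on the same side as the yellow flat wall of the leaning green cradle's pocket, then slide it down into the pocket, along the pocket's lean, until it sits fully home. Lower it in while you hold it rather than dropping it in, then let go, and leave the pots, tub and watering rose where they stand.

Things in the scene. Friction and masses are not known exactly. Their poses are not given: they have to be found in the camera images.
- torch: Black torch standing upright, 130 mm tall, 0.25 kg, D-shaped in section at every height: a cylinder of radius 25 mm (50 mm wide along y) cut by a flat 13 mm from the axis at +x. The flat carries the blue solar panel; a white lens is on top. Foot bevelled 4 mm. Origin: on the cylinder's axis at the underside; z up along the torch, x out of the flat. Grip it along y, about 100 mm above the foot.
- pocket: D-shaped pocket of the fixed green cradle, leaning 25 degrees. Origin: centre of its floor, on the round part's axis, 45 mm above the shelf; z: out along the axis (up, leaning 25 degrees to the robot's side); x: to the yellow flat wall (and 25 degrees up); y level. 40 mm deep, radius 27 mm, flat 15 mm from the axis: 2 mm play. Walls 6 mm. The torch is home when its origin and axes match these.
- mouth (a point): Centre of the pocket's mouth, on its axis 40 mm out from the floor.
- panel (a point): Middle of the torch's blue solar panel: a point on the flat, 13 mm from the torch's axis, 85 mm above its foot. On the opposite, rounded side a small red toggle sticks out 13 mm, 82 to 94 mm above the foot.
- cradle: The cradle's foot, a bolted aluminium plate 130 mm (x) by 100 mm (y), 6 mm thick, fixed. Origin: on the shelf below the centre of the pocket's floor; z up. The pocket leans towards this body's -x.
- pots: Bystander: stack of two nesting terracotta pots, 120 mm across, 128 mm tall, loose. Origin: centre of the underside.
- tub: Bystander: red flip-top tub, 90 mm across, 99 mm tall, loose. Origin: centre of the underside.
- rose: Bystander: green plastic watering rose standing on its face, 88 mm across, 85 mm tall, loose. Origin: centre of the underside.
Mind the look-alikes: they are no part of the job. Leave any purple look-alike of the cradle alone.

How it is judged:
By the outcome, as a careful person would: the job done as asked, in the order asked, and still so for the second after the job is handed in, with the robot touching nothing.
It also fails if it takes over 48 s, if anything falls off the work surface, if the arm or the gripper's body presses on something with over 40 N, if the wrist force passes 120 N, or if a joint passes its speed limit or range.

## Working session

There is one attempt and no reset: what is moved stays moved. The work goes in short steps, Python scripts to look and compute and a tool call to move; the robot and the scene stay as the last step left them, time stands still between calls to the robot, and variables do not carry over. Pictures are saved under pics/ and viewed, and the job is handed in when it is done.

Besides the shell and the picture viewer there is one more tool, called after ">>>" as name([rows], argument=value, ...), one row to a line, values as JSON. send_rows: Moves the arm, as the interface text tells. Its arguments: {"type":"object","properties":{"moves":{"type":"array","items":{"type":"array","items":{"type":"number"}}},"squeeze":{"type":"number"}},"required":["moves"]}

```bash
mkdir -p pics
python3 - <<'E'
from cell import telemetry, camera, camera_info
import cv2,numpy as np
print(telemetry.observe())
for n in("scene","top"):
    im=camera(n);cv2.imwrite(f"pics/{n}0.png",im[:,:,::-1]);i=camera_info(n);print(n,np.round(i["K"],2),np.round(i["extrinsics"],4))
E
```

```text
{'t': 0.0, 'joint_pos': array([ 1.16550528,  0.4266922 ,  0.07383004,  1.60658184, -0.03407856,
        1.11079818, -0.06704094]), 'joint_vel': array([-0.0006483 ,  0.00131415, -0.0006224 ,  0.00035178, -0.0002707 ,
        0.00146389,  0.0011248 ]), 'joint_torque': array([-1.52305543e-03, -9.35834527e+01,  3.66609178e+00, -4.54204059e+01,
       -4.88788763e-02,  2.02331599e-02,  1.75215596e-04]), 'tool_pos': array([ 0.1706562 , -0.65264385,  0.21281265]), 'ee_rot': array([ 0.55993763, -0.55946631,  0.43248847, -0.43176502]), 'ft_force': array([-1.16756809, -1.16102142,  0.44603201]), 'ft_torque': array([ 0.00787892,  0.03404219, -0.03157787]), 'grip_width': 0.9981528162355474}
scene [[429.22   0.   323.04]
 [  0.   429.22 206.6 ]
 [  0.     0.     1.  ]] [[ 0.8027  0.4135 -0.4297  1.1349]
 [ 0.5963 -0.5465  0.5881 -0.7217]
 [ 0.0084 -0.7283 -0.6852  0.9378]
 [ 0.      0.      0.      1.    ]]
top [[394.52   0.   321.24]
 [  0.   394.52 204.15]
 [  0.     0.     1.  ]] [[-0.002  -0.9969  0.0786  0.5111]
 [-0.9999  0.0011 -0.0116  0.0204]
 [ 0.0115 -0.0786 -0.9968  1.0868]
 [ 0.      0.      0.      1.    ]]
```

View pics/scene0.png

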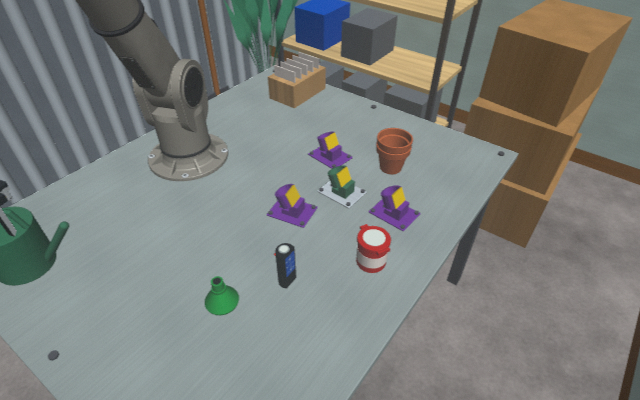

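View pics/top0.png

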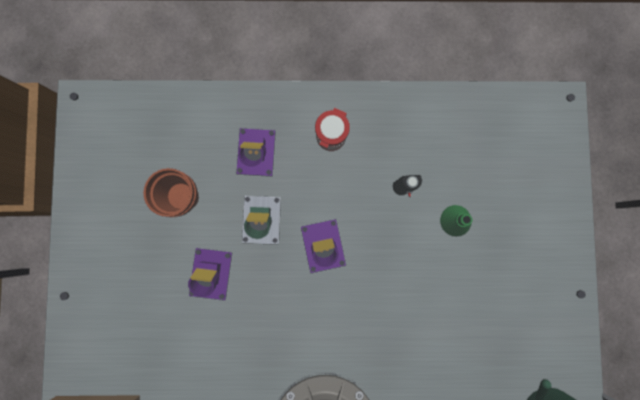

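The scene view shows the torch at (287,265) with its blue panel facing the camera, and the green cradle on its silver plate at (343,185). Three purple look-alikes stand at (330,150), (290,203) and (395,205). In the top view the torch is at (408,185) and the green cradle at (262,220). The purple ones are at (255,152), (323,246) and (210,274). No other object resembles the torch. Next I'll take close crops.

Run:
```python
import cv2,numpy as np
s=cv2.imread("pics/scene0.png");t=cv2.imread("pics/top0.png")
def c(im,x,y,w,h,k): return cv2.resize(im[y:y+h,x:x+w],None,fx=k,fy=k,interpolation=cv2.INTER_CUBIC)
cv2.imwrite("pics/c1.png",np.hstack([c(t,235,188,50,60,8),c(t,385,165,50,60,8)[:, :400]]))
cv2.imwrite("pics/c2.png",np.hstack([c(s,312,155,60,60,6.5),c(s,260,232,60,60,6.5)]))
```

```text
(no output)
```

View pics/c1.png

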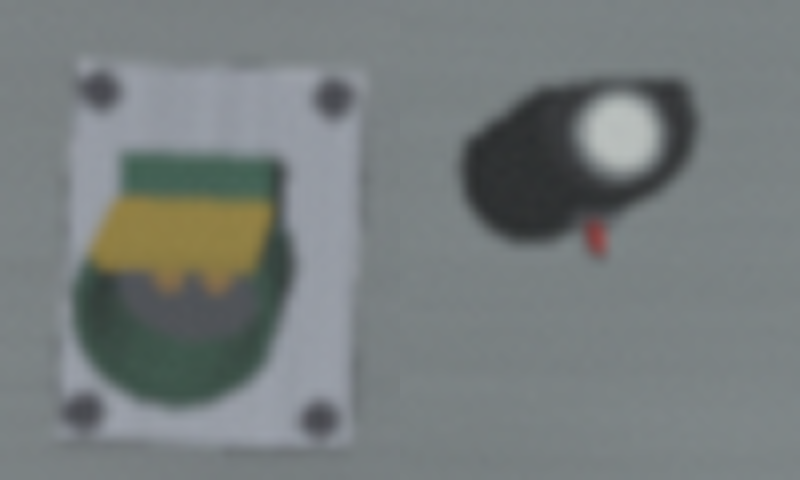

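View pics/c2.png

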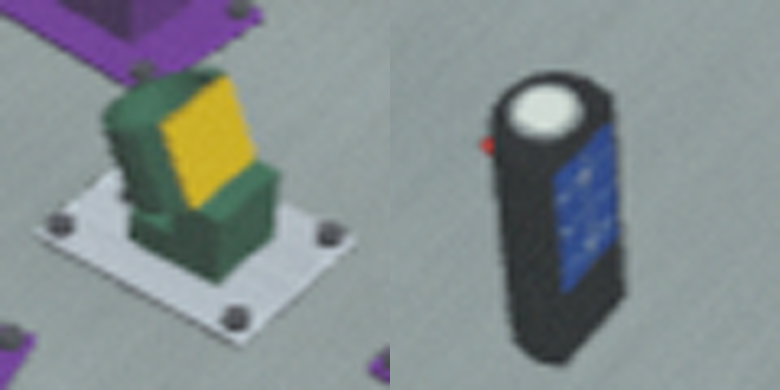

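```bash
cat > h.py <<'E'
import numpy as np,cv2
from cell import camera_info
from scipy.optimize import least_squares,minimize
CI={n:(np.array(camera_info(n)["K"]),np.linalg.inv(np.array(camera_info(n)["extrinsics"]))) for n in("scene","top")}
def proj(n,P):
    K,T=CI[n];P=np.atleast_2d(P);c=P@T[:3,:3].T+T[:3,3];u=c@K.T;return u[:,:2]/u[:,2:]
def ray(n,uv,z):
    K,T=CI[n];E=np.linalg.inv(T);d=E[:3,:3]@np.linalg.inv(K)@[uv[0],uv[1],1];o=E[:3,3];return o+d*(z-o[2])/d[2]
def Rz(a): return np.array([[np.cos(a),-np.sin(a),0],[np.sin(a),np.cos(a),0],[0,0,1]])
def torchpts():
    a=np.arccos(13/25.);th=np.linspace(a,2*np.pi-a,60);c=np.c_[25*np.cos(th),25*np.sin(th)]/1000
    f=c*np.where(1,21/25.,1);f[:,0]=np.minimum(f[:,0],.009)
    L=[np.c_[f,0*f[:,0]],np.c_[c,0*c[:,0]+.004],np.c_[c,0*c[:,0]+.13]]
    return np.vstack(L)
E
python3 - <<'E'
from h import *
top=np.array([[244.75,195.1],[281,196.75],[279,243.6],[242.1,242.6]])
sc=np.array([[317.4,190.7],[348.9,208.5],[366.9,191.9]])
C=np.array([[.065,.05,.006],[.065,-.05,.006],[-.065,-.05,.006],[-.065,.05,.006]])
for p in top: print(ray("top",p,.006))
for p in sc: print(ray("scene",p,.006))
def pts(p): return C@Rz(p[2]).T+[p[0],p[1],0]
f1=lambda p:(proj("top",pts(p))-top).ravel()
for nm,f in(("top",f1),("scene",lambda p:(proj("scene",pts(p)[[3,2,1]])-sc).ravel()),("both",lambda p:np.r_[f1(p),(proj("scene",pts(p)[[3,2,1]])-sc).ravel()])):
    r=least_squares(f,[.46,.18,0]);print(nm,r.x,np.degrees(r.x[2]),np.round(r.fun,1))
# torch silhouette
T=torchpts()
masks={}
for n,(x0,y0,x1,y1) in {"scene":(260,232,320,295),"top":(385,165,435,200)}.items():
    im=cv2.imread(f"pics/{n}0.png").astype(float);
    m=np.zeros(im.shape[:2]);sub=im[y0:y1,x0:x1]
    bg=np.median(sub.reshape(-1,3),0)
    d=np.abs(sub-bg).max(2); 
    m[y0:y1,x0:x1]=np.clip((d-20)/40,0,1)
    red=(im[:,:,2]>im[:,:,1]+25);m[red]=0
    masks[n]=m;cv2.imwrite(f"pics/m_{n}.png",(m[y0:y1,x0:x1]*255).astype(np.uint8))
    print(n,m.sum())
def sil(n,p):
    P=T@Rz(p[2]).T+[p[0],p[1],0];h=cv2.convexHull((proj(n,P)).astype(np.float32))
    S=8;M=np.zeros((400,640),np.uint8)
    o=np.array([255,160]);big=np.zeros((140*S,185*S),np.uint8)
    cv2.fillPoly(big,[np.round((h-o+.5)*S).astype(np.int32)],255)
    M[160:300,255:440]=cv2.resize(big,(185,140),interpolation=cv2.INTER_AREA);return M/255.
for names in(["top"],["scene"],["top","scene"]):
    best=None
    for a0 in np.radians([-30,-10,10,30]):
        r=minimize(lambda p:sum(np.abs(sil(n,[p[0]/100,p[1]/100,p[2]/10])-masks[n]).sum() for n in names),[53,-20,a0*10],method="Nelder-Mead",options=dict(initial_simplex=np.array([[53,-20,a0*10],[55,-20,a0*10],[53,-22,a0*10],[53,-20,a0*10+2]])))
        if best is None or r.fun<best.fun:best=r
    p=best.x/[100,100,10];print(names,p,np.degrees(p[2]),best.fun)
print("lens",ray("top",(412.5,181.5),.13),"toggle",ray("top",(409.5,194.8),.088))
E
```

```text
[0.62148782 0.21786871 0.006     ]
[0.61684301 0.11837317 0.006     ]
[0.48867301 0.1230488  0.006     ]
[0.49161019 0.2233532  0.006     ]
[0.49016968 0.12817006 0.006     ]
[0.62091253 0.12019555 0.006     ]
[0.62365642 0.22179537 0.006     ]
top [ 0.5546618   0.17066099 -0.03873032] -2.2190837264429066 [-0.1 -0.   0.1 -0.3 -0.1  0.3  0.1 -0. ]
scene [0.56392448 0.18028403 1.49515284] 85.66594757693386 [ 3.   3.7 -4.7 -0.1  1.9 -3.7]
both [0.56683575 0.17643017 0.26607024] 15.24470200025125 [ -8.7   1.9  -9.7  -9.3   4.5 -10.5   5.8   0.2  14.3 -12.1 -28.  -11.7
  -7.9  15.1]
scene 732.2
top 370.44999999999993
['top'] [0.53236022 0.02186924 1.95008282] 111.73151514955131 645.720588235294
['scene'] [ 0.49       -0.22       -0.32359878] -18.540844097383523 732.2
['top', 'scene'] [ 0.29657742 -0.03825097 -1.16548438] -66.77733624930681 1102.65
lens [ 0.64195399 -0.21452957  0.13      ] toggle [ 0.61351449 -0.216474    0.088     ]
```

Run:
```python
from h import *
top=np.array([[244.75,195.1],[281,196.75],[279,243.6],[242.1,242.6]])
sc=np.array([[317.4,190.7],[348.9,208.5],[366.9,191.9]])
C=np.array([[.065,.05,.006],[.065,-.05,.006],[-.065,-.05,.006],[-.065,.05,.006]])
def pts(p): return C@Rz(p[2]).T+[p[0],p[1],0]
f1=lambda p:(proj("top",pts(p))-top).ravel()
f2=lambda p:(proj("scene",pts(p)[[2,1,0]])-sc).ravel()
for nm,f in(("top",f1),("scene",f2),("both",lambda p:np.r_[f1(p),f2(p)])):
    r=least_squares(f,[.555,.17,0]);print(nm,r.x,np.degrees(r.x[2]),np.round(r.fun,1))
T=torchpts()
masks={}
for n,(x0,y0,x1,y1) in {"scene":(260,232,320,295),"top":(385,165,435,200)}.items():
    im=cv2.imread(f"pics/{n}0.png").astype(float);
    m=np.zeros(im.shape[:2]);sub=im[y0:y1,x0:x1]
    bg=np.median(sub.reshape(-1,3),0)
    d=np.abs(sub-bg).max(2); 
    m[y0:y1,x0:x1]=np.clip((d-15)/50,0,1)
    red=(im[:,:,2]>im[:,:,1]+15);m[red]=0
    masks[n]=m
def sil(n,p):
    P=T@Rz(p[2]).T+[p[0],p[1],0];h=cv2.convexHull((proj(n,P)).astype(np.float32))
    S=8;M=np.zeros((400,640),np.uint8)
    o=np.array([255,160]);big=np.zeros((140*S,185*S),np.uint8)
    cv2.fillPoly(big,[np.round((h-o+.5)*S).astype(np.int32)],255)
    M[160:300,255:440]=cv2.resize(big,(185,140),interpolation=cv2.INTER_AREA);return M/255.
for names in(["top"],["scene"],["top","scene"]):
    best=None
    for a0 in np.radians([-30,-10,10,30]):
        s=np.array([64,-21,a0*10])
        r=minimize(lambda p:sum(np.abs(sil(n,[p[0]/100,p[1]/100,p[2]/10])-masks[n]).sum() for n in names),s,method="Nelder-Mead",options=dict(initial_simplex=s+np.array([[0,0,0],[1,0,0],[0,1,0],[0,0,2]])))
        if best is None or r.fun<best.fun:best=r
    p=best.x/[100,100,10];print(names,p,np.degrees(p[2]),best.fun,[masks[n].sum() for n in names])
out=[]
for n,(x0,y0,x1,y1) in {"scene":(260,232,320,295),"top":(385,165,435,200)}.items():
    print(n,proj(n,[list(p[:2]+0)+[.13]]), proj(n,(Rz(p[2])@[.013,0,.085]+[p[0],p[1],0])[None]))
    im=cv2.imread(f"pics/{n}0.png");im=cv2.resize(im[y0:y1,x0:x1],None,fx=6,fy=6)
    h=cv2.convexHull(proj(n,T@Rz(p[2]).T+[p[0],p[1],0]).astype(np.float32))
    cv2.polylines(im,[np.round((h-[x0-.5,y0-.5])*6).astype(np.int32)],True,(0,255,255),1);out.append(cv2.copyMakeBorder(im,0,380-im.shape[0],0,0,cv2.BORDER_CONSTANT))
cv2.imwrite("pics/ov1.png",np.hstack(out))
o,R=telem=None,None
from cell import telemetry
from scipy.spatial.transform import Rotation as Ro
q=telemetry.observe()["ee_rot"];print(Ro.from_quat(q[[1,2,3,0]]).as_matrix().round(3))
```

```text
top [ 0.5546618   0.17066099 -0.03873031] -2.219083552406557 [-0.1 -0.   0.1 -0.3 -0.1  0.3  0.1 -0. ]
scene [ 0.55739539  0.17431019 -0.045534  ] -2.608906045272884 [-0.2  0.1 -0.  -0.3  0.2  0.2]
both [ 0.55569106  0.17166755 -0.03574709] -2.0481574484813967 [-0.5 -0.3 -0.4 -0.7 -0.4 -0.1 -0.2 -0.3 -1.1  0.5 -0.7 -0.1 -0.7  0.2]
['top'] [ 0.64626356 -0.21194457  0.10701711] 6.131628702784843 97.36823529411764 [np.float64(367.02000000000004)]
['scene'] [ 0.64556011 -0.21148161  0.03402017] 1.9492120270672972 61.99568627450981 [np.float64(731.54)]
['top', 'scene'] [ 0.64622411 -0.21151148  0.09352049] 5.358329196387221 161.75686274509803 [np.float64(367.02000000000004), np.float64(731.54)]
scene [[284.76712866 249.95714016]] [[289.91011881 263.681368  ]]
top [[411.23692407 179.77182627]] [[406.47777417 177.22882915]]
[[ 0.253 -0.     0.967]
 [-0.967  0.001  0.253]
 [-0.001 -1.    -0.   ]]
```

View pics/ov1.png

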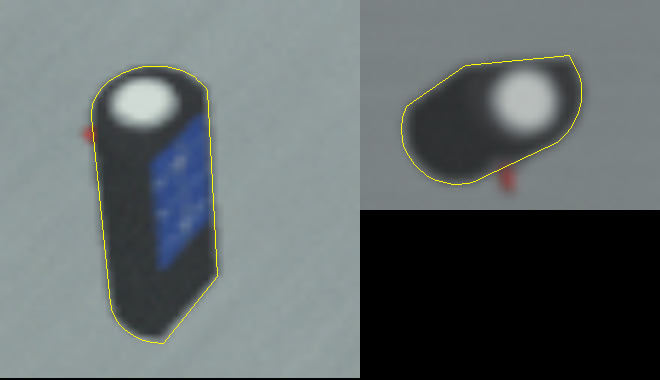

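```bash
cat >> h.py <<'E'
TP=torchpts()
def softmask(n,box):
    x0,y0,x1,y1=box
    im=cv2.imread(f"pics/{n}0.png").astype(float);sub=im[y0:y1,x0:x1]
    r=sub[:,:,2];bgr=np.median(r);m=np.clip((bgr-r)/(bgr-50),0,1)  # red channel: black & blue are dark
    red=(sub[:,:,2]>sub[:,:,1]+12)
    hard=(m>.5).astype(np.uint8);cs,_=cv2.findContours(hard,cv2.RETR_EXTERNAL,cv2.CHAIN_APPROX_NONE)
    c=max(cs,key=cv2.contourArea);f=np.zeros_like(hard);cv2.drawContours(f,[c],-1,1,-1)
    inner=cv2.erode(f,np.ones((3,3)));m[inner>0]=1
    far=cv2.dilate(f,np.ones((5,5)))==0;m[far]=0
    w=1-cv2.dilate(red.astype(np.uint8),np.ones((3,3)))
    return m,w
def silh(n,p,box,S=8,R=None,z=0):
    x0,y0,x1,y1=box
    P=TP@(Rz(p[2]) if R is None else R).T+[p[0],p[1],z];h=cv2.convexHull(proj(n,P).astype(np.float32))
    big=np.zeros(((y1-y0)*S,(x1-x0)*S),np.uint8)
    cv2.fillPoly(big,[np.round((h-[x0-.5,y0-.5])*S*16).astype(np.int32)],255,shift=4)
    return cv2.resize(big,(x1-x0,y1-y0),interpolation=cv2.INTER_AREA)/255.,h
E
python3 - <<'E'
from h import *
B={"scene":(260,232,320,295),"top":(385,165,435,205)}
M={n:softmask(n,B[n]) for n in B}
for names in(["top"],["scene"],["top","scene"]):
    best=None
    for a0 in (-.3,-.1,.1,.3):
        s=np.array([64,-21,a0*10])
        r=minimize(lambda p:sum((np.abs(silh(n,[p[0]/100,p[1]/100,p[2]/10],B[n])[0]-M[n][0])*M[n][1]).sum() for n in names),s,method="Nelder-Mead",options=dict(initial_simplex=s+np.array([[0,0,0],[1,0,0],[0,1,0],[0,0,2]])))
        if best is None or r.fun<best.fun:best=r
    p=best.x/[100,100,10];print(names,p,np.degrees(p[2]),best.fun)
out=[]
for n in B:
    x0,y0,x1,y1=B[n];im=cv2.imread(f"pics/{n}0.png");im=cv2.resize(im[y0:y1,x0:x1],None,fx=6,fy=6)
    h=silh(n,p,B[n])[1]
    cv2.polylines(im,[np.round((h-[x0-.5,y0-.5])*6).astype(np.int32)],True,(0,255,255),1)
    tg=proj(n,(Rz(p[2])@[-.038,0,.088]+[p[0],p[1],0])[None])[0];print(n,"toggle tip",tg)
    ps=proj(n,np.array([[.013,y,.085] for y in(-.02,0,.02)])@Rz(p[2]).T+[p[0],p[1],0])
    for q in list(ps)+[tg]: cv2.circle(im,tuple(np.round((q-[x0-.5,y0-.5])*6).astype(int)),2,(0,255,0),-1)
    out.append(cv2.copyMakeBorder(im,0,380-im.shape[0],0,0,cv2.BORDER_CONSTANT))
cv2.imwrite("pics/ov2.png",np.hstack(out))
E
```

```text
['top'] [ 0.64644134 -0.21245578  0.07301349] 4.183364556815232 149.26919151222134
['scene'] [ 0.64605181 -0.21111374  0.15227962] 8.724979705654647 40.185356695869835
['top', 'scene'] [ 0.64631659 -0.21189087  0.09400119] 5.385871684418692 192.80377355255715
scene toggle tip [273.43873779 254.93427534]
top toggle tip [409.14121699 196.76316946]
```

View pics/ov2.png

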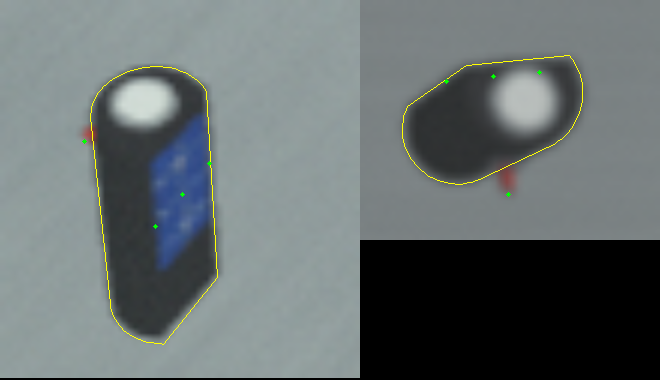

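Run:
```python
from h import *
s=cv2.imread("pics/scene0.png").astype(float);t=cv2.imread("pics/top0.png").astype(float)
b=s[225:300,255:325];m=((b[:,:,0]-b[:,:,2])>25).astype(np.uint8)
cs,_=cv2.findContours(cv2.resize(m*255,None,fx=8,fy=8,interpolation=cv2.INTER_CUBIC).__gt__(127).astype(np.uint8),cv2.RETR_EXTERNAL,cv2.CHAIN_APPROX_NONE)
c=max(cs,key=cv2.contourArea);print(cv2.contourArea(c)/64)
q=cv2.approxPolyDP(cv2.convexHull(c),12,True)[:,0]/8+[255-.5+.0625,225-.5];print(q)
# column-wise flat edge in top: darkness half crossing
col=[]
for x in range(402,424):
    v=t[168:185,x].mean(1);bg=v[:4].mean();k=v.min();h=(bg+k)/2;i=np.argmax(v<h);y=168+i-1+(v[i-1]-h)/(v[i-1]-v[i]);col.append((x,round(y,2)))
print(col)
```

```text
190.0703125
[[294.0625 250.5   ]
 [295.4375 267.125 ]
 [286.3125 276.5   ]
 [284.5625 257.875 ]]
[(402, np.float64(175.73)), (403, np.float64(175.49)), (404, np.float64(175.43)), (405, np.float64(175.31)), (406, np.float64(175.05)), (407, np.float64(174.85)), (408, np.float64(174.63)), (409, np.float64(174.23)), (410, np.float64(174.17)), (411, np.float64(174.09)), (412, np.float64(174.03)), (413, np.float64(174.1)), (414, np.float64(174.16)), (415, np.float64(174.19)), (416, np.float64(174.3)), (417, np.float64(174.45)), (418, np.float64(174.46)), (419, np.float64(174.55)), (420, np.float64(175.12)), (421, np.float64(176.28)), (422, np.float64(177.92)), (423, np.float64(178.67))]
```

Run:
```python
from h import *
t=cv2.imread("pics/top0.png").astype(float).mean(2)
pts=[]
for x in range(404,420):
    v=t[168:185,x];h=(v[:4].mean()+50)/2+5;i=np.argmax(v<h);pts.append((x,168+i-1+(v[i-1]-h)/(v[i-1]-v[i])))
pts=np.array(pts);print(pts[:,1].round(2));W=np.array([ray("top",p,.13) for p in pts]);k=np.polyfit(W[:,1],W[:,0],1);print("yaw top",-np.degrees(np.arctan(k[0])),"x of flat at y=-.212",np.polyval(k,-.2118))
q=np.array([[294.06,250.5],[295.44,267.1],[286.3,276.5],[284.56,257.9]])
def f(p,P=False):
    x,y,a,w,h=p;X=np.array([[.013,w,.085+h],[.013,w,.085-h],[.013,-w,.085-h],[.013,-w,.085+h]]);return (proj("scene",X@Rz(a).T+[x,y,0])-q).ravel()
g=lambda r:np.r_[f([.6463,-.2118,*r])]
r=least_squares(g,[.05,.015,.025]);print(r.x,np.degrees(r.x[0]),r.fun.round(2))
r=least_squares(f,[.646,-.212,.05,.015,.025]);print(r.x,np.degrees(r.x[2]),r.fun.round(2))
```

```text
[175.37 175.27 175.03 174.96 174.85 174.68 174.79 174.94 168.61 168.58
 174.73 174.48 174.43 174.44 174.4  174.5 ]
yaw top 5.526593312706314 x of flat at y=-.212 0.6604333051912604
[0.05531185 0.01788364 0.03521618] 3.1691353736447434 [-0.67 -0.19 -1.01  0.92 -0.11  0.66  0.19  1.6 ]
[ 0.6455536  -0.20811968 -0.0391179   0.01763714  0.03508174] -2.2412905778980177 [ 0.18 -0.52 -0.19  0.52 -0.15 -0.5   0.15  0.5 ]
```

>>> send_rows([
  [-1, -0.306, 0, 0.571, 10.2],
  [-1, -0.306, 0, 0.571, 10.2],
  [-1, -0.306, 0, 0.571, 10.2],
  [-1, -0.306, 0, 0.571, 10.2],
  [-1, -0.306, 0, 0.571, 10.2],
  [-1, -0.306, 0, 0.571, 10.2],
  [-1, -0.306, 0, 0.571, 10.2],
  [-1, -0.306, 0, 0.571, 10.2],
  [-1, -0.306, 0, 0.571, 10.2],
  [-1, -0.306, 0, 0.571, 10.2],
], squeeze=10)

```text
t: 1.35
tool_pos: [0.6301, -0.2266, 0.2133]
ee_rot: [-0.519, 0.519, -0.48, 0.48]
ft_force: [0.6, -0.9, 0.8]
grip_width: 1.002
```

>>> send_rows([
  [-1, -0.0135, 0, 0.0174, 0],
  [-1, -0.0135, 0, 0.0174, 0],
  [-1, -0.0135, 0.03, 0.0174, 0],
  [-1, -0.0135, 0.06, 0.0174, 0],
  [-1, -0.0135, 0.09, 0.0174, 0],
  [-1, -0.0135, 0.115, 0.0174, 0],
  [-1, -0.0135, 0.124, 0.0174, 0],
  [-1, -0.0135, 0.124, 0.0174, 0],
  [-1, -0.0135, 0.124, 0.0174, 0],
  [-1, -0.0135, 0.124, 0.0174, 0],
])

```text
t: 2.6
tool_pos: [0.6458, -0.2135, 0.0905]
ee_rot: [0.519, -0.519, 0.48, -0.481]
ft_force: [0.2, 0.8, -0.3]
grip_width: 1.0
```

```bash
cat > look.py <<'E'
import sys
from h import *
from cell import telemetry,camera
from scipy.spatial.transform import Rotation as Ro
tag=sys.argv[1];boxes={"scene":eval(sys.argv[2]) if len(sys.argv)>2 else None,"top":eval(sys.argv[3]) if len(sys.argv)>3 else None}
out=[]
for n in("scene","top"):
    if not boxes[n]: continue
    im=camera(n)[:,:,::-1];cv2.imwrite(f"pics/{tag}_{n}_full.png",im);x0,y0,x1,y1=boxes[n]
    out.append(cv2.resize(im[y0:y1,x0:x1],(390,int(390*(y1-y0)/(x1-x0))),interpolation=cv2.INTER_CUBIC))
if out:
    H=max(o.shape[0] for o in out);cv2.imwrite(f"pics/{tag}.png",np.hstack([cv2.copyMakeBorder(o,0,H-o.shape[0],0,0,cv2.BORDER_CONSTANT) for o in out]))
s=telemetry.observe();R=Ro.from_quat(s["ee_rot"][[1,2,3,0]]).as_matrix()
print("t",s["t"],"pos",s["tool_pos"].round(4),"zyaw",np.degrees(np.arctan2(R[1,2],R[0,2])).round(2),"F",s["ft_force"].round(1),"T",s["ft_torque"].round(2),"g",round(s["grip_width"]*94,1));print(R.round(3).tolist());print("j",s["joint_pos"].round(2))
E
python3 look.py g1 "(240,200,340,300)" "(360,140,460,240)"
```

```text
t 2.7 pos [ 0.6456 -0.2133  0.0902] zyaw 4.45 F [ 0.4  1.  -0.1] T [-0.06 -0.03  0.03] g 93.9
[[0.078, 0.001, 0.997], [-0.997, -0.0, 0.078], [0.0, -1.0, 0.001]]
j [ 0.31  0.56 -0.12  1.69  0.08  0.9  -1.33]
```

View pics/g1.png

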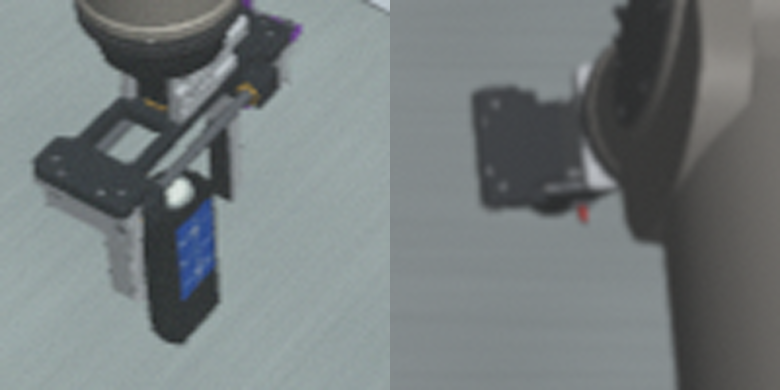

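The jaws straddle the torch, which stands untouched between the pads. The tool only ever points down, so I'll get the 25° lean by pivoting the torch in the pads against the table. I'm closing lightly first.

>>> send_rows([
  [0.3, 0, 0, 0, 0],
  [0.6, 0, 0, 0, 0],
  [1, 0, 0, 0, 0],
  [1, 0, 0, 0, 0],
  [1, 0, 0, 0, 0],
  [1, 0, 0, 0, 0],
  [1, 0, 0, 0, 0],
  [1, 0, 0, 0, 0],
  [1, 0, 0, 0, 0],
  [1, 0, 0, 0, 0],
], squeeze=8)

```text
t: 3.95
tool_pos: [0.6453, -0.2132, 0.0895]
ee_rot: [0.519, -0.519, 0.48, -0.48]
ft_force: [-0.0, -0.4, -0.3]
grip_width: 0.532
```

```bash
python3 look.py
```

```text
Traceback (most recent call last):
  File "look.py", line 5, in <module>
    tag=sys.argv[1];boxes={"scene":eval(sys.argv[2]) if len(sys.argv)>2 else None,"top":eval(sys.argv[3]) if len(sys.argv)>3 else None}
        ~~~~~~~~^^^
IndexError: list index out of range
```

>>> send_rows([
  [1, 0, 0.001, 0, 0],
  [1, 0, 0.0, -0.005, 0],
  [1, 0, -0.0006, -0.0107, 0],
  [1, 0, -0.001, -0.016, 0],
  [1, 0, -0.0012, -0.0215, 0],
  [1, 0, -0.001, -0.027, 0],
  [1, 0, -0.0005, -0.032, 0],
  [1, 0, 0.0005, -0.0385, 0],
  [1, 0, 0.0015, -0.0447, 0],
  [1, 0, 0.0015, -0.0447, 0],
])

```text
t: 5.2
tool_pos: [0.6012, -0.2168, 0.0889]
ee_rot: [0.519, -0.519, 0.48, -0.481]
ft_force: [-0.1, 0.9, 4.4]
grip_width: 0.526
```

```bash
python3 look.py g2 "(240,200,340,300)" "(360,140,460,240)"
```

```text
t 5.3 pos [ 0.6014 -0.2168  0.0889] zyaw 4.46 F [ 1.  -0.1  6.5] T [ 0.27 -0.01 -0.02] g 49.6
[[0.078, 0.002, 0.997], [-0.997, -0.0, 0.078], [0.0, -1.0, 0.002]]
j [ 0.34  0.5  -0.12  1.79  0.08  0.86 -1.31]
```

View pics/g2.png

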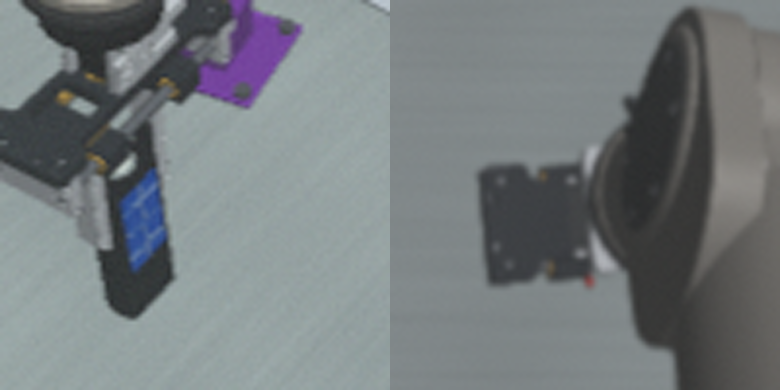

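>>> send_rows([
  [1, 0, 0, -0.0447, 0],
  [1, 0, 0, -0.0, 0],
  [1, 0, 0, 0, 0],
  [1, 0, -0.01, 0, 0],
  [1, 0, -0.03, 0, 0],
  [1, 0, -0.06, 0, 0],
  [1, 0, -0.09, 0, 0],
  [1, 0, -0.12, 0, 0],
  [1, 0, -0.12, 0, 0],
  [1, 0, -0.12, 0, 0],
], squeeze=60)

```text
t: 6.55
tool_pos: [0.6002, -0.2167, 0.2078]
ee_rot: [-0.519, 0.519, -0.48, 0.48]
ft_force: [-0.2, 0.7, -3.6]
grip_width: 0.521
```

```bash
python3 look.py g3 "(220,160,340,280)" "(360,140,480,260)"
```

```text
t 6.65 pos [ 0.6001 -0.2166  0.207 ] zyaw 4.45 F [-1.1  0.7 -3.3] T [-0.    0.01 -0.03] g 49.2
[[0.078, -0.002, 0.997], [-0.997, 0.0, 0.078], [-0.001, -1.0, -0.002]]
j [ 0.34  0.38 -0.13  1.69  0.05  1.08 -1.29]
```

View pics/g3.png

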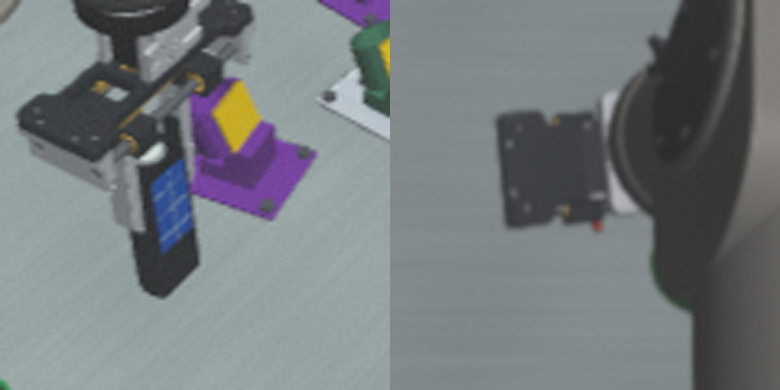

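I made a slip in that call: row 1 carried a stray −45 mm shift, which was undone in the next row. The torch is still held. I'll measure its tilt before going on.

```bash
cat >> h.py <<'E'
def Rt(yaw,th): # torch tilted: z leans to -x by th
    c,s=np.cos(th),np.sin(th);return Rz(yaw)@np.array([[c,0,-s],[0,1,0],[s,0,c]])
def blueq(f,box,n="scene"):
    im=cv2.imread(f).astype(float);x0,y0,x1,y1=box;b=im[y0:y1,x0:x1]
    d=np.clip((b[:,:,0]-b[:,:,2]),-50,120)
    big=cv2.resize(d,None,fx=8,fy=8,interpolation=cv2.INTER_CUBIC)
    cs,_=cv2.findContours((big>28).astype(np.uint8),cv2.RETR_EXTERNAL,cv2.CHAIN_APPROX_NONE);c=max(cs,key=cv2.contourArea)
    q=cv2.approxPolyDP(cv2.convexHull(c),10,True)[:,0]/8-.5+.0625+[x0,y0];return q
E
python3 - <<'E'
from h import *
print(blueq("pics/scene0.png",(255,225,325,300)))
print(blueq("pics/g3_scene_full.png",(250,190,300,255)))
im=cv2.imread("pics/g3_scene_full.png")[190:260,245:295];cv2.imwrite("pics/z3.png",cv2.resize(im,None,fx=8,fy=8,interpolation=cv2.INTER_CUBIC))
E
```

```text
[[293.4375 250.4375]
 [294.9375 267.1875]
 [286.1875 276.5625]
 [284.3125 258.9375]]
[[286.5625 189.5625]
 [299.4375 214.8125]
 [299.4375 225.5625]
 [269.4375 237.6875]
 [265.6875 216.5625]
 [278.0625 189.5625]]
```

View pics/z3.png

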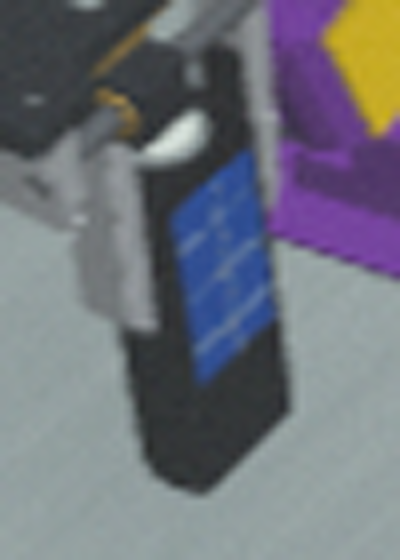

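```bash
cat >> h.py <<'E'
def feat(w,h): return np.array([[.013,-w,.085+h],[.013,w,.085+h],[.013,w,.085-h],[.013,-w,.085-h],[.013,.0214,.004],[.013,-.0214,.004]])
E
python3 - <<'E'
from h import *
q0=np.array([[284.4,258.4],[293.8,250.5],[295.2,267.1],[286.2,276.5],[295.7,277.7],[286.7,288.5]])
q3=np.array([[265.75,216.75],[275.75,208.25],[278.9,229.25],[269.9,237.4],[280.75,240.75],[269.5,251.25]])
def f0(p):
    x,y,a,w,h=p;return (proj("scene",feat(w,h)@Rz(a).T+[x,y,0])-q0).ravel()
r=least_squares(lambda p:np.r_[f0(p),(p[0]-.6463)/.001,(p[1]+.2118)/.001],[.646,-.212,.08,.017,.035]);print(r.x,np.degrees(r.x[2]),r.fun.round(2));w,h=r.x[3:]
G=np.array([.6001,-.2166,.218])
def f3(p):
    th,s,yaw,u=p;R=Rt(yaw,th);o=G-R@[u,0,s];return (proj("scene",feat(w,h)@R.T+o)-q3).ravel()
for pr in (1,0):
    r=least_squares(lambda p:np.r_[f3(p),pr*(p[2]-.078)/.03,(p[3])/.003],[.4,.1,.08,0]);p=r.x;print("tilt",np.degrees(p[0]),"s",p[1],"yaw",np.degrees(p[2]),"u",p[3],r.fun.round(2))
R=Rt(p[2],p[0]);print("foot",G-R@[p[3],0,p[1]])
E
```

```text
[ 0.64612127 -0.21120073  0.05438599  0.01806529  0.03467664] 3.1160874430716463 [ 0.41  1.1  -0.26 -0.27 -0.64  0.57  0.03  0.39  0.23 -0.01 -0.35  0.06
 -0.18  0.6 ]
tilt 1.8708462193528879 s 0.09367170634543517 yaw 4.041147397987592 u -0.0028860024038291424 [ 0.2   0.19 -0.24 -0.38 -0.75 -0.53 -0.81  0.43 -0.17  0.08  0.7   0.38
 -0.25 -0.96]
tilt 1.8948776943085368 s 0.09317741812740174 yaw 2.658386977677356 u -0.0031911993538229627 [ 0.03  0.1  -0.11 -0.33 -0.63 -0.45 -0.98  0.38 -0.03  0.19  0.51  0.33
 -0.   -1.06]
foot [ 0.60636369 -0.21630917  0.12497905]
```

Run:
```python
from h import *
q=np.array([[120,200],[157,170],[169,240],[135,271],[173,277],[133,319]])/3.9+[239.6,199.6]
w,h=.018,.0347;G=np.array([.6014,-.2168,.0999])
def f3(p):
    th,s,yaw,u=p;R=Rt(yaw,th);o=G-R@[u,0,s];return (proj("scene",feat(w,h)@R.T+o)-q).ravel()
r=least_squares(lambda p:np.r_[f3(p),(p[2]-.078)/.03,(p[3])/.003],[.4,.1,.08,0]);p=r.x;print("tilt",np.degrees(p[0]),"s",p[1],"yaw",np.degrees(p[2]),"u",p[3],r.fun.round(2))
R=Rt(p[2],p[0]);print("foot",G-R@[p[3],0,p[1]])
```

```text
tilt 2.167540787413216 s 0.09499243933344804 yaw 3.9567342961211094 u -0.003997366903582788 [ 0.23  0.67 -0.53 -0.7  -1.2  -0.64 -0.8   0.46  0.02  0.26  0.69  0.21
 -0.3  -1.33]
foot [ 0.6089692  -0.21627645  0.00512671]
```

The tilt is only about 2°: the foot slid on the low-friction table. Instead I'll tilt the torch inside the mouth, with the foot against the robot-side wall as a hard stop. That needs the cradle's pose refined first.

```bash
cat >> h.py <<'E'
def D(r,f,n=40):
    a=np.arccos(f/r);th=np.linspace(a,2*np.pi-a,n);return np.c_[r*np.cos(th),r*np.sin(th)]/1000
PR=np.array([[np.cos(np.radians(25)),0,-np.sin(np.radians(25))],[0,1,0],[np.sin(np.radians(25)),0,np.cos(np.radians(25))]])
def pocketpts(c,P): return (P@PR.T+[0,0,.045])@Rz(c[2]).T+[c[0],c[1],0]
E
python3 - <<'E'
from h import *
for tag,c in {"top":(.5547,.1707,-.0387),"both":(.5557,.1717,-.036),"scene":(.5574,.1743,-.0455)}.items():
    out=[]
    for n,(x0,y0,x1,y1) in {"scene":(312,150,372,214),"top":(235,188,285,248)}.items():
        k=6.5 if n=="scene" else 7;im=cv2.imread(f"pics/{n}0.png")[y0:y1,x0:x1];im=cv2.resize(im,None,fx=k,fy=k,interpolation=cv2.INTER_CUBIC)
        def pl(P,col):
            q=(proj(n,P)-[x0-.5,y0-.5])*k;cv2.polylines(im,[np.round(q).astype(np.int32)],True,col,1)
        i=D(27,15);o=D(33,21)
        pl(pocketpts(c,np.c_[i,0*i[:,0]+.04]),(255,255,0));pl(pocketpts(c,np.c_[o,0*o[:,0]+.04]),(255,0,255))
        pl(pocketpts(c,np.c_[i,0*i[:,0]]),(0,0,255))
        C=np.array([[.065,.05,.006],[.065,-.05,.006],[-.065,-.05,.006],[-.065,.05,.006]]);pl(C@Rz(c[2]).T+[c[0],c[1],0],(0,255,0))
        out.append(im)
    H=max(o.shape[0] for o in out);cv2.imwrite(f"pics/cr_{tag}.png",np.hstack([cv2.copyMakeBorder(o,0,H-o.shape[0],0,0,cv2.BORDER_CONSTANT) for o in out]))
E
```

```text
(no output)
```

View pics/cr_top.png

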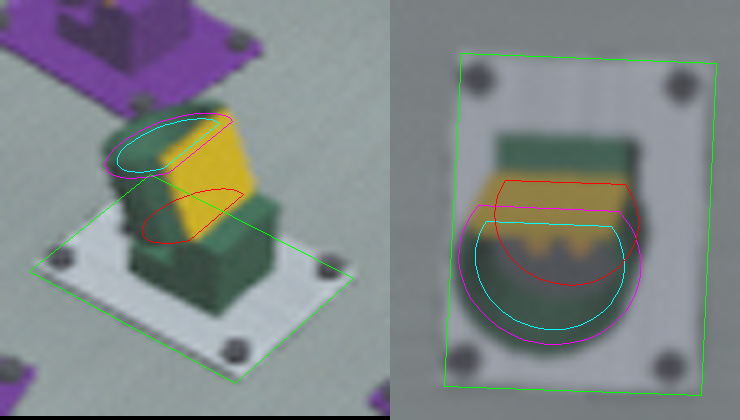

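View pics/cr_scene.png

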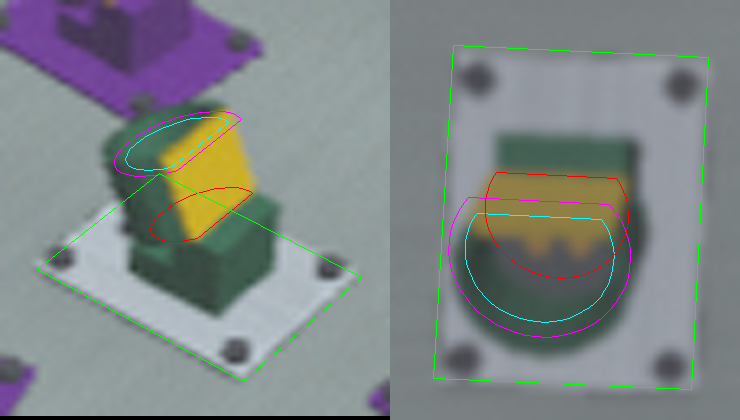

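Run:
```python
from h import *
def tri(a,b):
    r=least_squares(lambda X:np.r_[proj("top",X)[0]-a,proj("scene",X)[0]-b],[.54,.17,.08]);return r
c=(.5554,.1715,-.038)
for nm,a,b in[("top -y",(266.6,221.1),(336.1,172.6)),("top +y",(245.9,221.1),(346.6,165.7)),("bot -y",(269.1,212.5),(340.7,186.7)),("bot +y",(249.8,212.5),(350.7,178.4))]:
    r=tri(a,b);X=r.x
    L=(Rz(c[2]).T@(X-[c[0],c[1],0]));P=PR.T@(L-[0,0,.045]);print(nm,X.round(4),"cradle",(L*1e3).round(1),"pocket",(P*1e3).round(1),r.fun.round(2))
im=cv2.imread("pics/top0.png")[195:248,238:284];cv2.imwrite("pics/z4.png",cv2.resize(im,None,fx=11,fy=11,interpolation=cv2.INTER_CUBIC))
im=cv2.imread("pics/scene0.png")[155:212,314:370];cv2.imwrite("pics/z5.png",cv2.resize(im,None,fx=10,fy=10,interpolation=cv2.INTER_CUBIC))
```

```text
top -y [0.5475 0.1463 0.0983] cradle [ -6.9 -25.5  98.3] pocket [ 16.2 -25.5  51.2] [-0.27 -0.34 -0.54  0.06]
top +y [0.5487 0.1997 0.0926] cradle [-7.8 27.9 92.6] pocket [13.1 27.9 46.4] [-0.55 -0.69 -1.12  0.14]
bot -y [0.5706 0.1448 0.0537] cradle [ 16.2 -26.1  53.7] pocket [ 18.3 -26.1   1.1] [ 0.06  0.08  0.12 -0.01]
bot +y [0.5717 0.196  0.0542] cradle [15.4 25.1 54.2] pocket [17.8 25.1  1.9] [-0.27 -0.34 -0.53  0.07]
```

View pics/z4.png

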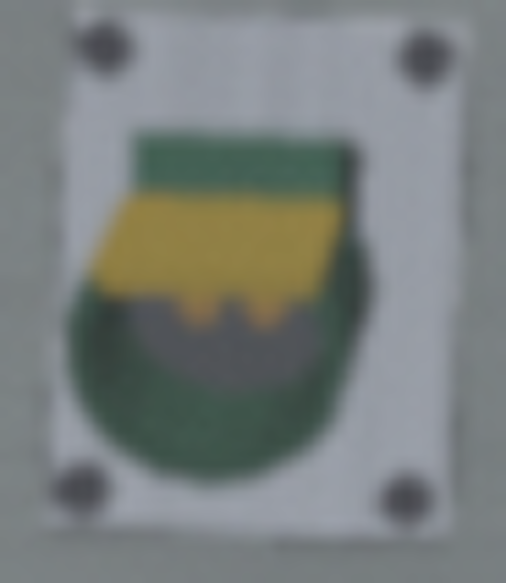

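View pics/z5.png

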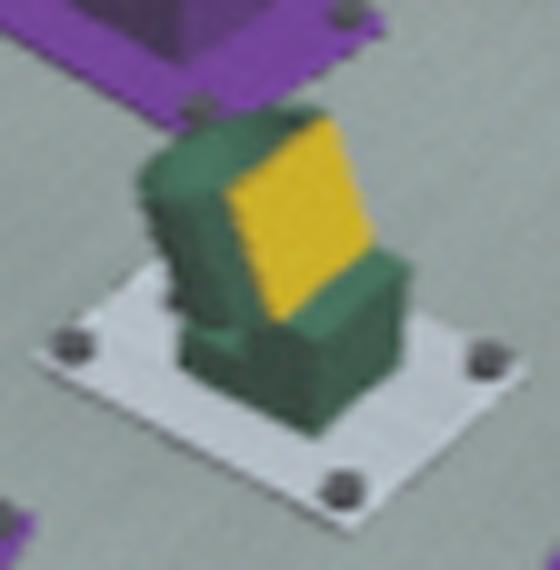

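The plate's +x edge (6 mm, fixed) makes a better stop: the foot butts against it while the grip swings back 25°. I'll carry the torch over there.

>>> send_rows([
  [1, 0, -0.02, 0, 0],
  [1, -0.05, -0.02, 0.011, 1],
  [1, -0.1, -0.02, 0.021, 2],
  [1, -0.15, -0.02, 0.032, 3],
  [1, -0.2, -0.02, 0.042, 4],
  [1, -0.25, -0.02, 0.053, 5],
  [1, -0.3, -0.02, 0.064, 6],
  [1, -0.35, -0.02, 0.074, 6.5],
  [1, -0.379, -0.02, 0.0804, 6.5],
  [1, -0.379, -0.02, 0.0804, 6.5],
], squeeze=40)

```text
t: 7.9
tool_pos: [0.6506, 0.1706, 0.2265]
ee_rot: [0.492, -0.492, 0.509, -0.507]
ft_force: [0.3, -1.7, -2.9]
grip_width: 0.524
```

```bash
python3 look.py g4 "(310,100,430,220)" "(210,100,330,260)"
```

```text
t 8.0 pos [0.6512 0.1669 0.2269] zyaw -2.04 F [-0.4 -0.8 -3.9] T [-0.    0.02 -0.03] g 49.6
[[-0.036, -0.002, 0.999], [-0.999, -0.001, -0.036], [0.001, -1.0, -0.002]]
j [-0.17  0.42 -0.24  1.58  0.11  1.15 -2.04]
```

View pics/g4.png

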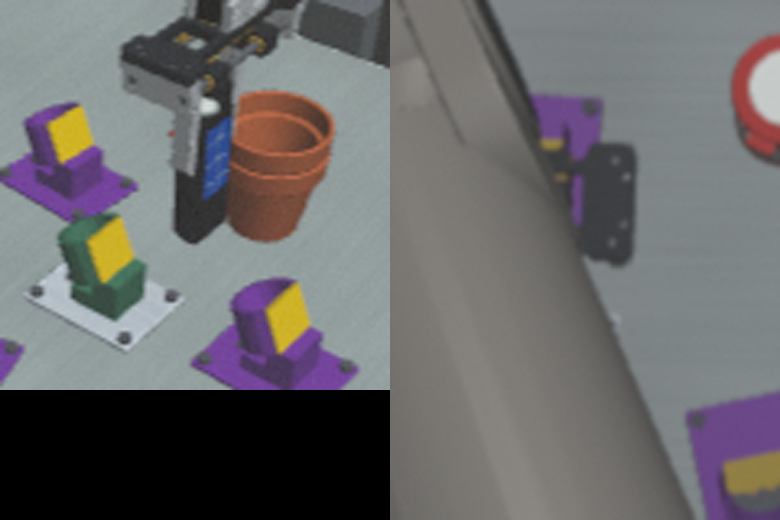

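Run:
```python
from h import *
for uv,z in [((237,176),.006),((274,177),.006),((255,165),.08),((252,196),.006),((281,196.7),.006)]: print(uv,ray("top",uv,z).round(3))
```

```text
(237, 176) [0.674 0.24  0.006]
(274, 177) [0.672 0.138 0.006]
(255, 165) [0.692 0.179 0.08 ]
(252, 196) [0.619 0.198 0.006]
(281, 196.7) [0.617 0.118 0.006]
```

>>> send_rows([
  [1, 0, 0.02, 0, 0],
  [1, 0, 0.05, 0, 0],
  [1, 0, 0.08, 0, 0],
  [1, 0, 0.105, 0, 0],
  [1, 0, 0.12, 0, 0],
  [1, 0, 0.128, 0, 0],
  [1, 0, 0.133, 0, 0],
  [1, 0, 0.137, 0, 0],
  [1, 0, 0.137, 0, 0],
  [1, 0, 0.137, 0, 0],
])

```text
t: 9.25
tool_pos: [0.6517, 0.1675, 0.0915]
ee_rot: [-0.491, 0.491, -0.509, 0.509]
ft_force: [0.1, -0.7, -3.1]
grip_width: 0.526
```

```bash
python3 look.py g5 "(320,130,420,230)"
```

```text
t 9.3 pos [0.6517 0.1675 0.0914] zyaw -2.05 F [-0.5  0.  -3.2] T [ 0.04 -0.02  0.03] g 49.1
[[-0.036, 0.001, 0.999], [-0.999, 0.0, -0.036], [-0.0, -1.0, 0.001]]
j [-0.18  0.55 -0.23  1.7   0.15  0.91 -2.08]
```

View pics/g5.png

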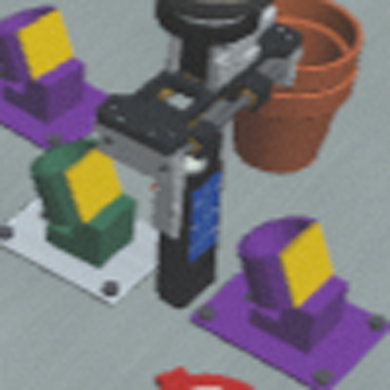

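>>> send_rows([
  [1, 0, 0.0015, 0, 0],
  [1, 0, 0.0015, -0.004, 0],
  [1, 0, 0.0015, -0.0075, 0],
  [1, 0, -0.0005, -0.0175, 0],
  [1, 0, -0.0015, -0.0276, 0],
  [1, 0, -0.0015, -0.0378, 0],
  [1, 0, -0.001, -0.0445, 0],
  [1, 0, -0.0003, -0.0496, 0],
  [1, 0, -0.0003, -0.0496, 0],
  [1, 0, -0.0003, -0.0496, 0],
], squeeze=10)

```text
t: 10.55
tool_pos: [0.602, 0.1693, 0.0912]
ee_rot: [0.491, -0.491, 0.509, -0.509]
ft_force: [-0.1, -0.3, 1.3]
grip_width: 0.529
```

```bash
python3 look.py g6 "(320,130,420,230)"
```

```text
t 10.6 pos [0.602  0.1693 0.0912] zyaw -2.05 F [-0.   1.   1.6] T [ 0.12 -0.19 -0.04] g 49.8
[[-0.036, -0.0, 0.999], [-0.999, 0.0, -0.036], [-0.0, -1.0, -0.0]]
j [-0.19  0.49 -0.24  1.81  0.15  0.86 -2.11]
```

View pics/g6.png

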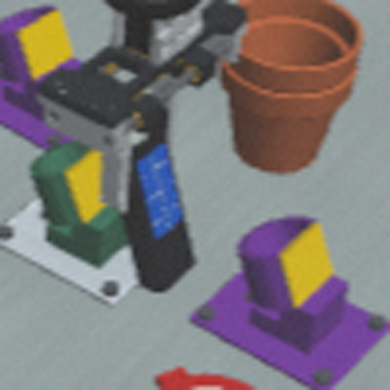

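The torch now leans clearly towards the robot, with its foot at about (362,202) against the plate edge. Next I'll measure the tilt.

Run:
```python
from h import *
im=cv2.imread("pics/g6_scene_full.png")[155:210,345:375];cv2.imwrite("pics/z6.png",cv2.resize(im,None,fx=10,fy=10,interpolation=cv2.INTER_CUBIC))
```

```text
(no output)
```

View pics/z6.png

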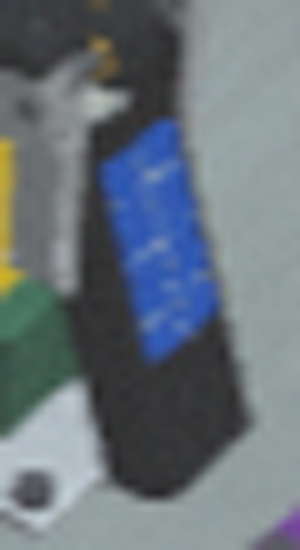

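```bash
cat >> h.py <<'E'
def tiltfit(q,tcp,yaw,w=.018,h=.0347):
    G=np.array(tcp)+[0,0,.011]
    def f(p):
        th,s,a,u=p;R=Rt(a,th);return (proj("scene",feat(w,h)@R.T+G-R@[u,0,s])-q).ravel()
    r=least_squares(lambda p:np.r_[f(p),(p[2]-yaw)/.04,p[3]/.004],[.3,.1,yaw,0]);p=r.x
    R=Rt(p[2],p[0]);print("tilt",np.degrees(p[0]).round(2),"s",p[1].round(4),"yaw",np.degrees(p[2]).round(1),"u",p[3].round(4),r.fun.round(1),"foot",(G-R@[p[3],0,p[1]]).round(4));return p
E
python3 - <<'E'
from h import *
q=np.array([[98,166],[173,118],[220,312],[150,363],[252,425],[160,497]])/10+[344.5,154.5]
tiltfit(q,(.602,.1693,.0912),-.036)
E
```

```text
tilt 19.36 s 0.0962 yaw -2.6 u -0.0066 [-0.1  0.5 -0.6 -0.4 -0.8 -0.3 -0.5  0.4 -0.5  0.2  0.9  0.1 -0.2 -1.7] foot [0.6401 0.1676 0.0136]
```

Run:
```python
from h import *
im=cv2.imread("pics/g5_scene_full.png")[155:215,350:385];cv2.imwrite("pics/z5b.png",cv2.resize(im,None,fx=10,fy=10,interpolation=cv2.INTER_CUBIC))
```

```text
(no output)
```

View pics/z5b.png

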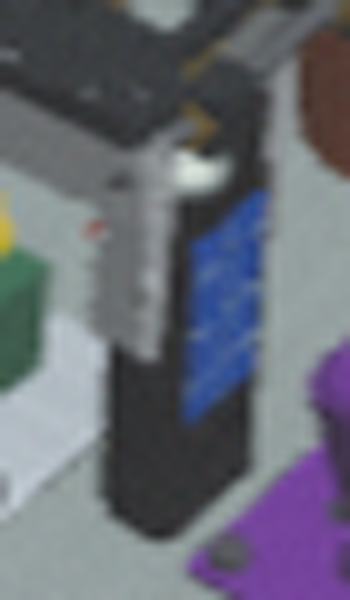

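Run:
```python
from h import *
q5=np.array([[190,240],[266,190],[256,375],[183,425],[250,470],[165,540]])/10+[349.5,154.5]
q6=np.array([[98,166],[173,118],[220,312],[150,363],[252,425],[160,497]])/10+[344.5,154.5]
tiltfit(q5,(.6517,.1675,.0914),-.036)
# joint: shared cam pixel bias b, s5 tilt t5, tilt6, grip u,s shared-ish
w,h=.018,.0347
def pr(tcp,th,s,u,a=-.036):
    R=Rt(a,th);return proj("scene",feat(w,h)@R.T+np.array(tcp)+[0,0,.011]-R@[u,0,s])
def F(p):
    t5,t6,u,s,b0,b1,s6,u6=p
    return np.r_[(pr((.6517,.1675,.0914),t5,s,u)+[b0,b1]-q5).ravel(),(pr((.602,.1693,.0912),t6,s6,u6)+[b0,b1]-q6).ravel(),(s-.1)/.001,u/.001,(s6-.1)/.002,u6/.002,b0,b1]
r=least_squares(F,[0,.4,0,.1,0,0,.1,0]);p=r.x;print(np.degrees(p[:2]),p[2:],r.fun.round(1))
p=p.copy()
for t in (22,25):
  print(t,np.abs(F([p[0],np.radians(t),*p[2:]])).round(1)[12:24])
```

```text
tilt 2.57 s 0.0933 yaw -3.2 u -0.0025 [ 0.2  0.6 -0.4 -0.3 -0.6 -0.9 -0.1 -0.  -0.2  0.3  0.5  0.3 -0.5 -0.6] foot [0.6583 0.1671 0.0093]
[ 2.0224086  19.19799481] [ 2.56769985e-04  9.97139796e-02  1.04057137e+00 -9.90745799e-01
  1.00495856e-01 -1.50268890e-03] [ 0.6  1.  -0.2  0.1 -0.6 -0.8  0.2  0.2 -0.3  0.2  0.6  0.4 -0.   0.5
 -0.7 -0.4 -0.8 -0.5 -0.4  0.3 -0.5  0.   1.  -0.1 -0.3  0.3  0.2 -0.8
  1.  -1. ]
22 [0.3 0.3 0.9 0.6 0.2 0.6 0.1 0.2 0.6 0.  2.1 0.1]
25 [0.6 0.  1.3 0.8 0.3 0.7 0.7 0.1 1.8 0.  3.3 0.1]
```

>>> send_rows([
  [1, 0, 0, 0, 0],
  [1, 0, 0, 0, 0],
  [1, 0, 0, 0, 0],
  [1, 0, -0.015, 0.002, 0],
  [1, 0, -0.04, 0.004, 0],
  [1, 0, -0.07, 0.004, 0],
  [1, 0, -0.095, 0.004, 0],
  [1, 0, -0.11, 0.004, 0],
  [1, 0, -0.11, 0.004, 0],
  [1, 0, -0.11, 0.004, 0],
], squeeze=50)

```text
t: 11.85
tool_pos: [0.6054, 0.1688, 0.2004]
ee_rot: [0.491, -0.491, 0.509, -0.509]
ft_force: [-0.5, 0.0, -3.4]
grip_width: 0.527
```

```bash
python3 look.py g7 "(310,100,410,200)"
python3 - <<'E'
from h import *
im=cv2.imread("pics/g7_scene_full.png")[110:180,335:375];cv2.imwrite("pics/z7.png",cv2.resize(im,None,fx=8,fy=8,interpolation=cv2.INTER_CUBIC))
E
```

```text
t 11.9 pos [0.6054 0.1688 0.2002] zyaw -2.04 F [-0.8 -0.6 -2.8] T [ 0.05  0.04 -0.05] g 49.6
[[-0.036, -0.002, 0.999], [-0.999, -0.0, -0.036], [0.001, -1.0, -0.002]]
j [-0.18  0.38 -0.25  1.71  0.1   1.07 -2.07]
```

View pics/g7.png

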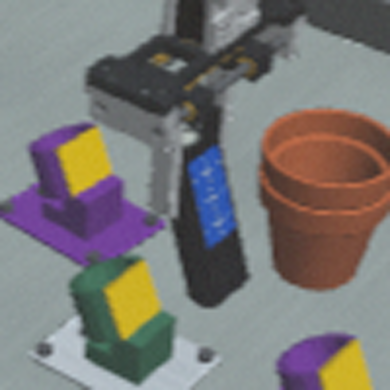

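View pics/z7.png

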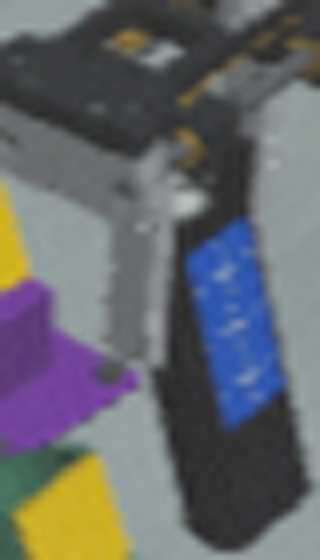

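Run:
```python
from h import *
q=np.array([[185,258],[245,217],[286,383],[230,430],[310,487],[235,548]])/8+[334.5,109.5]
w,h=.018,.0347
tiltfit(q,(.6054,.1688,.2003),-.036)
def pr(tcp,th,s,u,a=-.036):
    R=Rt(a,th);return proj("scene",feat(w,h)@R.T+np.array(tcp)+[0,0,.011]-R@[u,0,s])
F=lambda p:np.r_[(pr((.6054,.1688,.2003),p[0],p[1],p[2])+[p[3],p[4]]-q).ravel(),(p[1]-.1)/.003,p[2]/.003,(p[3]-1)*1.5,(p[4]+1)*1.5]
r=least_squares(F,[.35,.1,0,1,-1]);print(np.degrees(r.x[0]),r.x[1:],r.fun.round(1))
# edge-slope comparison: torch/panel edges vs yellow wall edges in image
y=np.array([[160,150],[190,242],[228,105],[255,188]])/6.5
for a,b in((0,1),(2,3)): d=y[b]-y[a];print("yellow slope",np.degrees(np.arctan2(d[0],d[1])))
for a,b in((0,3),(1,2)): d=q[b]-q[a];print("panel slope",np.degrees(np.arctan2(d[0],d[1])))
d=q[4]-q[2]
def sl(P,ax,th):
    R=Rt(-.036,th);e=proj("scene",np.array([P,np.array(P)+R@[0,0,.04]]));v=e[1]-e[0];return np.degrees(np.arctan2(-v[0],-v[1]))
print("expected slope for tilt at pocket",[(t,round(sl([.56,.146,.055],0,np.radians(t)),1),round(sl([.56,.197,.055],0,np.radians(t)),1)) for t in(15,20,25)])
print("expected at torch",[(t,round(sl([.63,.15,.15],0,np.radians(t)),1),round(sl([.63,.187,.15],0,np.radians(t)),1)) for t in(15,20,25)])
```

```text
tilt 18.96 s 0.0961 yaw -2.0 u -0.0068 [-0.1  0.1 -0.4 -0.3 -0.9  0.3 -0.8  0.2 -0.3  0.4  1.  -0.3  0.  -1.7] foot [0.643  0.1675 0.1226]
18.56219822683462 [ 0.09997406 -0.0017674   1.32432092 -1.07235957] [ 0.1  0.2 -0.1 -0.3 -0.8  0.3 -0.7  0.1 -0.3  0.2  1.  -0.4 -0.  -0.6
  0.5 -0.1]
yellow slope 18.060471936199175
yellow slope 18.019769281777144
panel slope 14.66154774860925
panel slope 13.873702685485219
expected slope for tilt at pocket [(15, np.float64(11.7), np.float64(10.8)), (20, np.float64(15.7), np.float64(15.0)), (25, np.float64(19.5), np.float64(18.8))]
expected at torch [(15, np.float64(9.7), np.float64(9.1)), (20, np.float64(14.0), np.float64(13.4)), (25, np.float64(18.0), np.float64(17.5))]
```

Run:
```python
from h import *
b=np.array([1.1,-1.0])
C=np.array([[.065,.05,.006],[.065,-.05,.006],[-.065,-.05,.006],[-.065,.05,.006]])
sc=np.array([[317.4,190.7],[348.9,208.5],[366.9,191.9]])-b-[0.5,0.5]*0
yl=np.array([[336.1,172.6],[346.6,165.7],[340.7,186.7],[350.7,178.4]])-b
def f(p):
    X=C@Rz(p[2]).T+[p[0],p[1],0];L,B=p[3],p[4]
    Y=pocketpts(p,np.array([[.021,-.0255,L],[.021,.0255,L],[.021,-.0255,B],[.021,.0255,B]]))
    return np.r_[(proj("scene",X[[2,1,0]])-sc).ravel(),(proj("scene",Y)-yl).ravel()]
r=least_squares(f,[.555,.17,0,.04,0]);print(r.x,r.fun.round(2))
r=least_squares(lambda p:(proj("scene",(C@Rz(p[2]).T+[p[0],p[1],0])[[2,1,0]])-sc).ravel(),[.555,.17,0]);print(r.x,r.fun.round(2))
```

```text
Traceback (most recent call last):
ValueError: operands could not be broadcast together with shapes (3,2) (0,)
```

Run:
```python
from h import *
C=np.array([[.065,.05,.006],[.065,-.05,.006],[-.065,-.05,.006],[-.065,.05,.006]])
for b in (np.array([1.1,-1.0]),np.zeros(2)):
    sc=np.array([[317.4,190.7],[348.9,208.5],[366.9,191.9]])-b
    yl=np.array([[336.1,172.6],[346.6,165.7],[340.7,186.7],[350.7,178.4]])-b
    def f(p):
        X=C@Rz(p[2]).T+[p[0],p[1],0];L,B=p[3],p[4]
        Y=pocketpts(p,np.array([[.021,-.0255,L],[.021,.0255,L],[.021,-.0255,B],[.021,.0255,B]]))
        return np.r_[(proj("scene",X[[2,1,0]])-sc).ravel(),(proj("scene",Y)-yl).ravel()]
    r=least_squares(f,[.555,.17,0,.04,0]);print(r.x,r.fun.round(2))
    top=np.array([[244.75,195.1],[281,196.75],[279,243.6],[242.1,242.6]]);yt=np.array([[266.6,221.1],[245.9,221.1],[269.1,212.5],[249.8,212.5]])
    def g(p):
        X=C@Rz(p[2]).T+[p[0],p[1],0];L,B=p[3],p[4]
        Y=pocketpts(p,np.array([[.021,-.0255,L],[.021,.0255,L],[.021,-.0255,B],[.021,.0255,B]]))
        return np.r_[(proj("top",X)-top).ravel(),(proj("top",Y)-yt).ravel()]
    r=least_squares(g,[.555,.17,0,.04,0]);print("top",r.x,r.fun.round(2))
```

```text
[ 0.55592414  0.16559853 -0.04012364  0.05052424  0.00236242] [-1.02  0.44 -0.72 -0.02 -0.55  0.32  0.76  0.31  0.1  -0.61  0.88 -0.39
  0.47 -0.08]
top [ 0.55438464  0.17001811 -0.03474502  0.06351496  0.00673554] [ 0.05  0.15  0.21 -0.28  0.27  0.36  0.41  0.17 -0.35  0.2  -0.34 -0.48
  0.07  0.28 -0.24 -0.37]
[ 0.55602177  0.17169961 -0.04078586  0.05071461  0.0024623 ] [-0.97  0.47 -0.72 -0.07 -0.62  0.37  0.8   0.28  0.1  -0.6   0.9  -0.41
  0.44 -0.05]
top [ 0.55438464  0.17001811 -0.03474502  0.06351496  0.00673554] [ 0.05  0.15  0.21 -0.28  0.27  0.36  0.41  0.17 -0.35  0.2  -0.34 -0.48
  0.07  0.28 -0.24 -0.37]
```

>>> send_rows([
  [1, 0, -0.015, 0, 0],
  [1, 0, -0.02, -0.01, 0],
  [1, 0, -0.02, -0.03, 0],
  [1, 0, -0.02, -0.055, 0],
  [1, 0, -0.02, -0.08, 0],
  [1, 0.0005, -0.02, -0.1, 0],
  [1, 0.0005, -0.015, -0.109, 0],
  [1, 0.0005, -0.01, -0.109, 0],
  [1, 0.0005, -0.01, -0.109, 0],
  [1, 0.0005, -0.01, -0.109, 0],
])

```text
t: 13.15
tool_pos: [0.4974, 0.1724, 0.2111]
ee_rot: [0.491, -0.491, 0.509, -0.509]
ft_force: [0.6, 0.4, -3.1]
grip_width: 0.523
```

```bash
python3 look.py g8 "(290,100,390,200)" "(230,170,310,250)"
```

```text
t 13.25 pos [0.4973 0.1724 0.2112] zyaw -2.06 F [ 0.5  0.4 -2.7] T [ 0.01  0.07 -0.02] g 49.3
[[-0.036, -0.0, 0.999], [-0.999, 0.0, -0.036], [-0.0, -1.0, -0.0]]
j [-0.2   0.2  -0.29  1.92  0.07  1.02 -2.13]
```

View pics/g8.png

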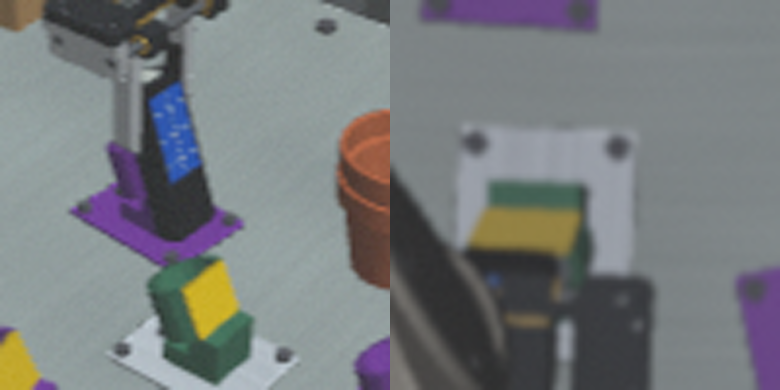

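Run:
```python
from h import *
im=cv2.imread("pics/g8_scene_full.png")[110:195,315:365];cv2.imwrite("pics/z8.png",cv2.resize(im,None,fx=8,fy=8,interpolation=cv2.INTER_CUBIC))
```

```text
(no output)
```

View pics/z8.png

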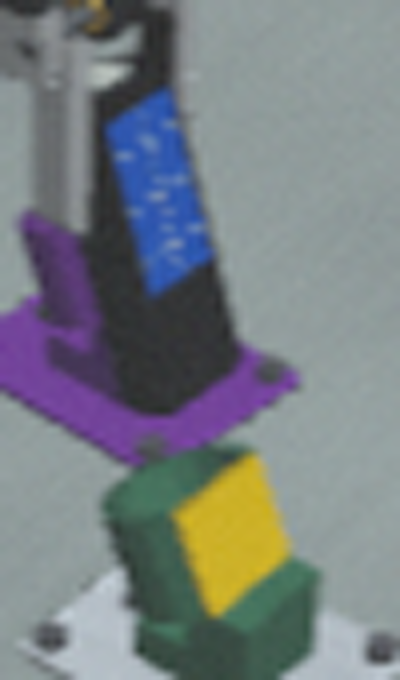

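```bash
cat > joint.py <<'E'
from h import *
E0=lambda a,o,k:np.array(a)/k+o
obs=[ # tcp, q, yaw, held
 ((.6001,-.2166,.2075),np.array([[265.75,216.75],[275.75,208.25],[278.9,229.25],[269.9,237.4],[280.75,240.75],[269.5,251.25]]),.0777),
 ((.6517,.1675,.0914),E0([[190,240],[266,190],[256,375],[183,425],[250,470],[165,540]],[349.5,154.5],10),-.0358),
 ((.602,.1693,.0912),E0([[98,166],[173,118],[220,312],[150,363],[252,425],[160,497]],[344.5,154.5],10),-.0358),
 ((.6054,.1688,.2003),E0([[185,258],[245,217],[286,383],[230,430],[310,487],[235,548]],[334.5,109.5],8),-.0358),
 ((.4973,.1724,.2112),E0([[105,127],[166,88],[212,257],[150,298],[240,352],[170,412]],[314.5,109.5],8),-.0358)]
C=np.array([[.065,.05,.006],[.065,-.05,.006],[-.065,-.05,.006],[-.065,.05,.006]])
sc=np.array([[317.4,190.7],[348.9,208.5],[366.9,191.9]]);ys=np.array([[336.1,172.6],[346.6,165.7],[340.7,186.7],[350.7,178.4]])
tp=np.array([[244.75,195.1],[281,196.75],[279,243.6],[242.1,242.6]]);yt=np.array([[266.6,221.1],[245.9,221.1],[269.1,212.5],[249.8,212.5]])
q0=np.array([[284.4,258.4],[293.8,250.5],[295.2,267.1],[286.2,276.5],[295.7,277.7],[286.7,288.5]])
N=len(obs)
# params: cx,cy,cyaw,L,B, dS(3), dT(3), t0,t1(tilts pre/post), s0,u0,s1,u1, w,h, x0,y0,yaw0
def F(p):
    c=p[:3];L,B=p[3:5];dS,dT=p[5:8],p[8:11];t0,t1,s0,u0,s1,u1,w,h,x0,y0,a0,dy=p[11:]
    X=C@Rz(c[2]).T+[c[0],c[1],0]
    Y=pocketpts(c,np.array([[.021,-.0255,L],[.021,.0255,L],[.021,-.0255,B],[.021,.0255,B]]))
    r=[(proj("scene",X[[2,1,0]]+dS)-sc),(proj("scene",Y+dS)-ys),(proj("top",X+dT)-tp),.5*(proj("top",Y+dT)-yt)]
    for i,(tcp,q,yaw) in enumerate(obs):
        t,s,u=(t0,s0,u0) if i<2 else (t1,s1,u1)
        R=Rt(yaw+dy,t);r.append(.6*(proj("scene",feat(w,h)@R.T+np.array(tcp)+[0,0,.011]-R@[u,0,s]+dS)-q))
    r.append(proj("scene",feat(w,h)@Rz(a0).T+[x0,y0,0]+dS)-q0)
    r=[np.concatenate([a.ravel() for a in r])/.5]
    r+=[dS/.002,dT/.002,[(s0-.1)/.0015,u0/.0015,(s1-.1)/.004,u1/.004],
        [(x0-dT[0]*-1-.6464)/.001,(y0+dT[1]+.2125)/.001,(y0+.2131)/.0015,(x0-.6455-0)/.004,dy/.03,(B)/.006]]
    return np.concatenate([np.ravel(a) for a in r])
p=np.r_[.555,.17,-.037,.05,0,np.zeros(6),.03,.34,.1,0,.1,0,.018,.0347,.646,-.212,.07,0]
r=least_squares(F,p);p=r.x;cov=np.linalg.inv(r.jac.T@r.jac);sd=np.sqrt(np.diag(cov))
nm="cx cy cyaw L B dSx dSy dSz dTx dTy dTz t0 t1 s0 u0 s1 u1 w h x0 y0 a0 dyaw".split()
for n,v,e in zip(nm,p,sd): print(n,round(v,4),"+-",round(e,4),("deg %.1f"%np.degrees(v) if n in("cyaw","t0","t1","a0","dyaw") else ""))
print("cost",2*r.cost,len(r.fun))
E
python3 joint.py
```

```text
cx 0.5545 +- 0.0012 
cy 0.1691 +- 0.0011 
cyaw -0.0384 +- 0.007 deg -2.2
L 0.0506 +- 0.0013 
B 0.0016 +- 0.0014 
dSx 0.0011 +- 0.0012 
dSy 0.0027 +- 0.0011 
dSz 0.001 +- 0.0014 
dTx -0.0003 +- 0.0012 
dTy 0.0013 +- 0.001 
dTz -0.0 +- 0.0019 
t0 0.0353 +- 0.0149 deg 2.0
t1 0.329 +- 0.0164 deg 18.9
s0 0.0981 +- 0.0011 
u0 0.0001 +- 0.0011 
s1 0.0979 +- 0.0012 
u1 -0.0046 +- 0.0015 
w 0.0178 +- 0.0005 
h 0.0348 +- 0.0005 
x0 0.6455 +- 0.0012 
y0 -0.2134 +- 0.0009 
a0 0.028 +- 0.0293 deg 1.6
dyaw -0.0246 +- 0.0187 deg -1.4
cost 62.782927856767415 118
```

>>> send_rows([
  [1, 0.0011, 0, -0.006, -0.6],
  [1, 0.0011, 0.005, -0.0127, -0.6],
  [1, 0.0011, 0.0135, -0.0127, -0.6],
  [1, 0.0011, 0.019, -0.0101, -0.6],
  [1, 0.0011, 0.0249, -0.0074, -0.6],
  [1, 0.0011, 0.0305, -0.0048, -0.6],
  [1, 0.0011, 0.0362, -0.0021, -0.6],
  [1, 0.0011, 0.0362, -0.0021, -0.6],
  [1, 0.0011, 0.0362, -0.0021, -0.6],
  [1, 0.0011, 0.0362, -0.0021, -0.6],
])

```text
t: 14.5
tool_pos: [0.4949, 0.1715, 0.1753]
ee_rot: [-0.494, 0.494, -0.506, 0.506]
ft_force: [0.4, -0.4, -3.4]
grip_width: 0.525
```

```bash
python3 look.py g9 "(290,100,390,200)";python3 - <<'E'
from h import *
im=cv2.imread("pics/g9_scene_full.png")[120:205,315:370];cv2.imwrite("pics/z9.png",cv2.resize(im,None,fx=7,fy=7,interpolation=cv2.INTER_CUBIC))
E
```

```text
t 14.55 pos [0.4949 0.1714 0.1753] zyaw -1.44 F [ 0.1  1.1 -3.8] T [0.02 0.05 0.01] g 48.9
[[-0.025, 0.0, 1.0], [-1.0, 0.0, -0.025], [-0.0, -1.0, 0.0]]
j [-0.2   0.24 -0.29  1.97  0.08  0.95 -2.13]
```

View pics/z9.png

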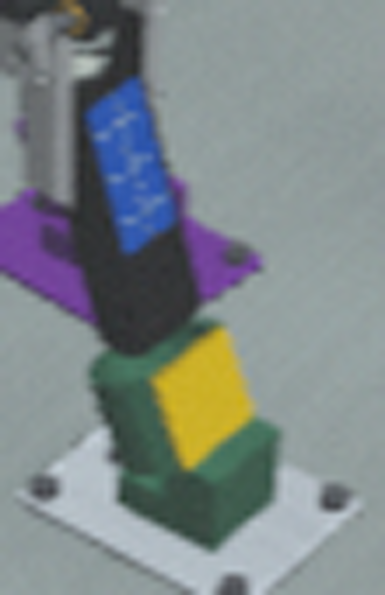

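>>> send_rows([
  [1, 0, 0.002, 0.001, 0],
  [1, 0, 0.004, 0.002, 0],
  [1, 0, 0.006, 0.003, 0],
  [1, 0, 0.008, 0.0039, 0],
  [1, 0, 0.01, 0.0048, 0],
  [1, 0, 0.012, 0.0057, 0],
  [1, 0, 0.014, 0.0066, 0],
  [1, 0, 0.016, 0.0075, 0],
  [1, 0, 0.018, 0.0085, 0],
  [1, 0, 0.018, 0.0085, 0],
])

```text
t: 15.8
tool_pos: [0.5039, 0.1716, 0.1602]
ee_rot: [-0.494, 0.493, -0.506, 0.507]
ft_force: [-19.5, -5.8, 49.5]
grip_width: 0.526
```

```bash
python3 look.py g10 "(290,100,390,200)";python3 - <<'E'
from h import *
im=cv2.imread("pics/g10_scene_full.png")[120:205,315:370];cv2.imwrite("pics/z10.png",cv2.resize(im,None,fx=7,fy=7,interpolation=cv2.INTER_CUBIC))
E
```

```text
t 15.85 pos [0.5039 0.1716 0.1602] zyaw -1.45 F [-19.2  -5.9  48.9] T [-1.84  3.82 -0.2 ] g 49.4
[[-0.025, 0.002, 1.0], [-1.0, 0.0, -0.025], [-0.0, -1.0, 0.002]]
j [-0.2   0.27 -0.29  1.97  0.1   0.92 -2.14]
```

View pics/z10.png

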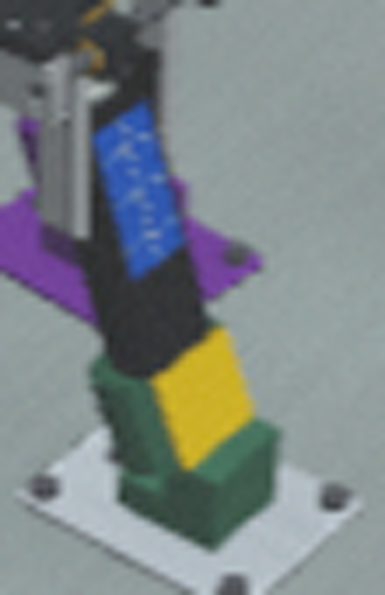

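It caught on the top edge of the yellow wall (force −x 19 N, up 49 N). I'll back off and shift towards the robot side.

>>> send_rows([
  [1, 0, -0.005, -0.002, 0],
  [1, 0, -0.01, -0.0045, 0],
  [1, 0, -0.015, -0.009, 0],
  [1, 0, -0.015, -0.012, 0],
  [1, 0, -0.015, -0.012, 0],
  [1, 0, -0.015, -0.012, 0],
  [1, 0, -0.015, -0.012, 0],
  [1, 0, -0.015, -0.012, 0],
  [1, 0, -0.015, -0.012, 0],
  [1, 0, -0.015, -0.012, 0],
])

```text
t: 17.1
tool_pos: [0.4914, 0.1715, 0.1721]
ee_rot: [0.494, -0.494, 0.506, -0.506]
ft_force: [-0.8, -0.2, -2.4]
grip_width: 0.527
```

```bash
python3 look.py g11 "(290,100,390,200)";python3 - <<'E'
from h import *
im=cv2.imread("pics/g11_scene_full.png")[115:185,320:360];cv2.imwrite("pics/z11.png",cv2.resize(im,None,fx=8,fy=8,interpolation=cv2.INTER_CUBIC))
E
```

```text
t 17.15 pos [0.4914 0.1715 0.1721] zyaw -1.45 F [-0.   0.  -2.1] T [0.02 0.03 0.03] g 49.5
[[-0.025, -0.0, 1.0], [-1.0, 0.0, -0.025], [-0.0, -1.0, -0.0]]
j [-0.2   0.24 -0.29  1.98  0.08  0.94 -2.14]
```

View pics/z11.png

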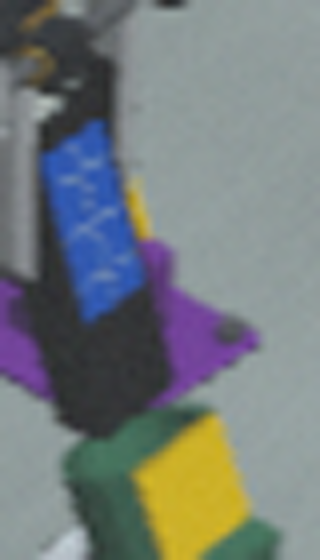

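```bash
cat > meas.py <<'E'
from h import *
dS=np.array([.0011,.0027,.0010]);c=(.5545,.1691,-.0384)
def meas(q,tcp,yaw,ps=.004,nf=6):
    G=np.array(tcp)+[0,0,.011];ft=feat(.0178,.0348)[:nf]
    def f(p):
        th,s,a,u=p;R=Rt(a,th);return (proj("scene",ft@R.T+G-R@[u,0,s]+dS)-q).ravel()
    r=least_squares(lambda p:np.r_[f(p)/.5,(p[2]-yaw)/.03,p[3]/.006,(p[1]-.096)/ps],[.33,.098,yaw,0]);p=r.x
    R=Rt(p[2],p[0]);foot=G-R@[p[3],0,p[1]]
    P=PR.T@(Rz(c[2]).T@(foot-[c[0],c[1],0])-[0,0,.045])
    print("tilt",np.degrees(p[0]).round(2),"s",p[1].round(4),"yaw",np.degrees(p[2]).round(1),"u",p[3].round(4),"foot in pocket mm",(P*1e3).round(1),"res",r.fun.round(1))
    return p
E
python3 - <<'E'
from meas import *
q=np.array([[42,155],[102,118],[147,283],[85,324],[172,380],[100,435]])/8+[319.5,114.5]
meas(q,(.4914,.1715,.1721),-.025)
q=np.array([[105,127],[166,88],[212,257],[150,298],[240,352],[170,412]])/8+[314.5,109.5]
meas(q,(.4973,.1724,.2112),-.036)
E
```

```text
tilt 17.91 s 0.0925 yaw -2.9 u -0.0018 foot in pocket mm [-8.5 -0.4 59.8] res [ 0.3  0.8  0.1 -0.  -1.4 -0.3 -0.2 -0.1 -0.1  0.5  1.1 -0.5 -0.9 -0.3
 -0.9]
tilt 18.79 s 0.0981 yaw -2.2 u -0.004 foot in pocket mm [16.4  1.1 86.8] res [ 0.4 -0.2 -0.  -0.5 -1.1 -0.4  0.1 -0.2 -0.2  1.6  0.6 -0.5 -0.1 -0.7
  0.5]
```

Run:
```python
from meas import *
q=np.array([[95,135],[148,100],[185,243],[130,280]])/7+[314.5,119.5]
meas(q,(.5039,.1716,.1602),-.025,nf=4)
im=cv2.imread("pics/g10_scene_full.png")[155:195,322:352];a=cv2.resize(im,None,fx=13,fy=13,interpolation=cv2.INTER_CUBIC)
im=cv2.imread("pics/scene0.png")[155:195,322:352];b=cv2.resize(im,None,fx=13,fy=13,interpolation=cv2.INTER_CUBIC)
cv2.imwrite("pics/z12.png",cv2.convertScaleAbs(np.hstack([a,b]),alpha=1.6))
```

```text
tilt 18.86 s 0.0926 yaw -2.6 u -0.002 foot in pocket mm [-0.5  0.4 43.5] res [ 0.2  0.3 -0.4  0.1 -0.8 -0.   0.9 -0.  -0.7 -0.3 -0.9]
```

View pics/z12.png

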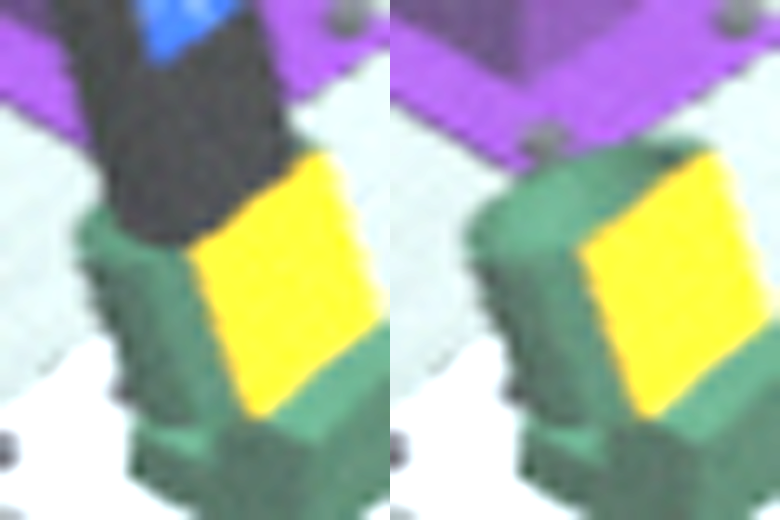

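Run:
```python
from meas import *
im0=cv2.imread("pics/scene0.png")
def dr(L,c,im0,foot=None):
    x0,y0=312,150;k=9;im=cv2.resize(im0[y0:y0+44,x0:x0+43],None,fx=k,fy=k,interpolation=cv2.INTER_CUBIC)
    for (r,f),col in (((27,15),(255,255,0)),((33,21),(255,0,255))):
        d=D(r,f);P=pocketpts(c,np.c_[d,0*d[:,0]+L])+dS
        cv2.polylines(im,[np.round((proj("scene",P)-[x0-.5,y0-.5])*k).astype(np.int32)],True,col,1)
    return im
cv2.imwrite("pics/z13.png",np.hstack([dr(.04,c,im0),dr(.05,c,im0)]))
```

```text
(no output)
```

View pics/z13.png

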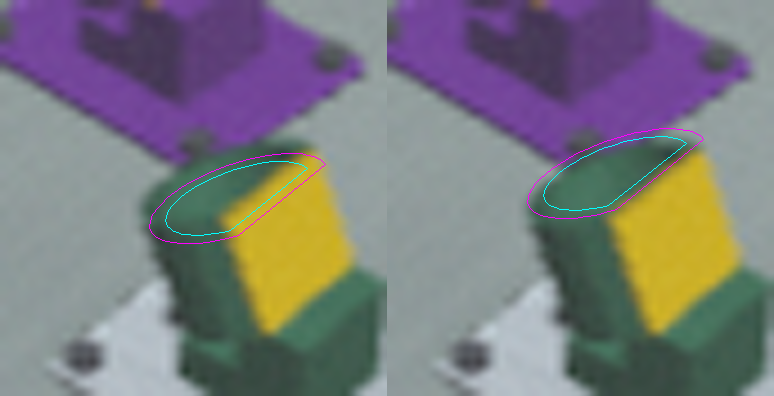

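>>> send_rows([
  [1, 0, 0, 0.007, 0],
  [1, 0, 0.004, 0.009, 0],
  [1, 0, 0.008, 0.0108, 0],
  [1, 0, 0.0115, 0.0125, 0],
  [1, 0, 0.0125, 0.0125, 0],
  [1, 0, 0.0135, 0.0105, 0],
  [1, 0, 0.0145, 0.008, 0],
  [1, 0, 0.0155, 0.0055, 0],
  [1, 0, 0.0164, 0.0035, 0],
  [1, 0, 0.0164, 0.0035, 0],
], squeeze=20)

```text
t: 18.4
tool_pos: [0.4946, 0.1714, 0.1555]
ee_rot: [0.494, -0.494, 0.506, -0.506]
ft_force: [0.1, 0.3, -2.9]
grip_width: 0.529
```

```bash
python3 look.py g12 "(290,100,390,200)";python3 - <<'E'
from h import *
im=cv2.imread("pics/g12_scene_full.png")[120:205,315:370];cv2.imwrite("pics/z14.png",cv2.resize(im,None,fx=7,fy=7,interpolation=cv2.INTER_CUBIC))
E
```

```text
t 18.45 pos [0.4948 0.1714 0.1556] zyaw -1.44 F [ 0.5 -0.1 -3.4] T [ 0.02  0.04 -0.03] g 49.4
[[-0.025, -0.0, 1.0], [-1.0, -0.0, -0.025], [0.0, -1.0, -0.0]]
j [-0.21  0.26 -0.29  1.99  0.09  0.91 -2.14]
```

View pics/z14.png

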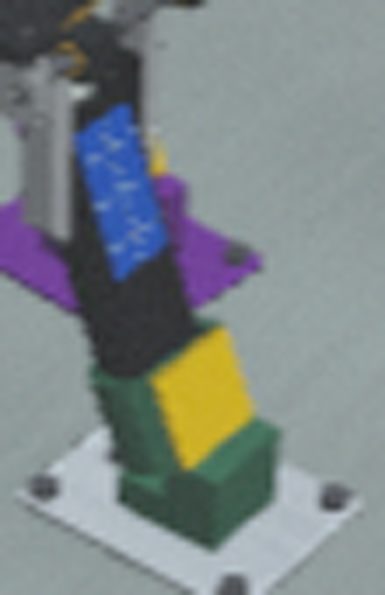

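>>> send_rows([
  [1, 0, 0.001, 0.0005, 0],
  [1, 0, 0.002, 0.001, 0],
  [1, 0, 0.003, 0.0014, 0],
  [1, 0, 0.004, 0.0019, 0],
  [1, 0, 0.005, 0.0023, 0],
  [1, 0, 0.006, 0.0028, 0],
  [1, 0, 0.007, 0.0033, 0],
  [1, 0, 0.008, 0.0037, 0],
  [1, 0, 0.008, 0.0037, 0],
  [1, 0, 0.008, 0.0037, 0],
])

```text
t: 19.7
tool_pos: [0.4989, 0.1722, 0.1479]
ee_rot: [0.494, -0.493, 0.506, -0.506]
ft_force: [0.6, 5.0, -2.9]
grip_width: 0.527
```

```bash
python3 look.py g13 "(290,100,390,200)";python3 - <<'E'
from h import *
im=cv2.imread("pics/g13_scene_full.png")[120:205,315:370];cv2.imwrite("pics/z15.png",cv2.convertScaleAbs(cv2.resize(im,None,fx=7,fy=7,interpolation=cv2.INTER_CUBIC),alpha=1.5))
E
```

```text
t 19.75 pos [0.4989 0.1722 0.1478] zyaw -1.41 F [ 0.   5.6 -2.8] T [ 1.81 -0.14  0.18] g 49.7
[[-0.025, 0.001, 1.0], [-1.0, 0.001, -0.025], [-0.001, -1.0, 0.001]]
j [-0.21  0.28 -0.29  1.99  0.1   0.89 -2.14]
```

View pics/z15.png

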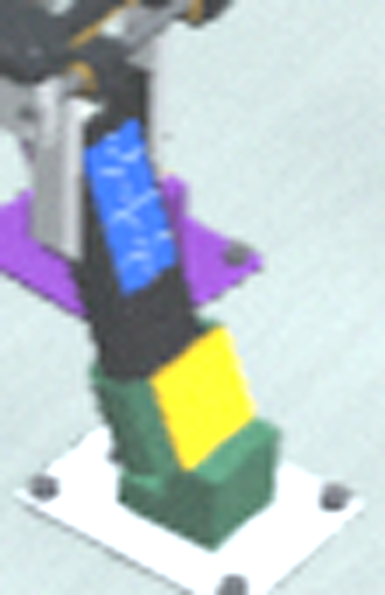

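It's inside the mouth now, with only a light side force (+y 5 N) and no axial push. I'll nudge it to +y and keep sliding in while swinging towards 25°.

>>> send_rows([
  [1, -0.0015, 0, 0, 0],
  [1, -0.0015, 0.0012, 0, 0],
  [1, -0.0015, 0.0024, 0, 0],
  [1, -0.0015, 0.0036, 0, 0],
  [1, -0.0015, 0.0048, 0, 0],
  [1, -0.0015, 0.006, 0, 0],
  [1, -0.0015, 0.0075, 0, 0],
  [1, -0.0015, 0.009, 0, 0],
  [1, -0.0015, 0.011, 0, 0],
  [1, -0.0015, 0.011, 0, 0],
])

```text
t: 21.0
tool_pos: [0.4984, 0.1728, 0.1364]
ee_rot: [0.494, -0.494, 0.506, -0.506]
ft_force: [3.8, 3.3, -4.6]
grip_width: 0.529
```

```bash
python3 look.py g14 "(290,100,390,200)";python3 - <<'E'
from h import *
im=cv2.imread("pics/g14_scene_full.png")[120:205,315:370];cv2.imwrite("pics/z16.png",cv2.convertScaleAbs(cv2.resize(im,None,fx=7,fy=7,interpolation=cv2.INTER_CUBIC),alpha=1.5))
E
```

```text
t 21.05 pos [0.4984 0.1728 0.1364] zyaw -1.44 F [ 3.6  4.  -4. ] T [ 1.28 -0.91  0.11] g 49.5
[[-0.025, -0.0, 1.0], [-1.0, -0.0, -0.025], [0.0, -1.0, -0.0]]
j [-0.21  0.29 -0.29  2.    0.11  0.87 -2.15]
```

View pics/z16.png

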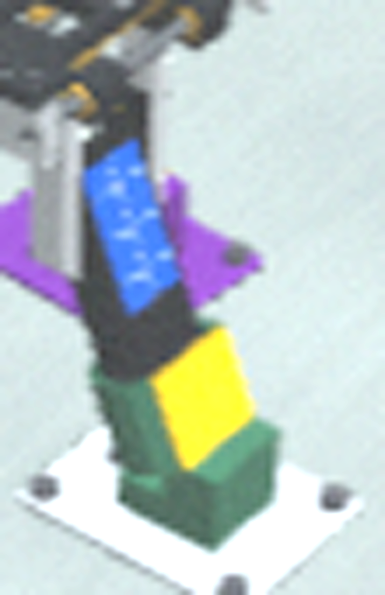

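>>> send_rows([
  [1, -0.001, 0.001, -0.0005, 0],
  [1, -0.0015, 0.002, -0.001, 0],
  [1, -0.0015, 0.0035, -0.001, 0],
  [1, -0.0015, 0.005, -0.001, 0],
  [1, -0.0015, 0.0065, -0.001, 0],
  [1, -0.0015, 0.008, -0.0005, 0],
  [1, -0.0015, 0.0095, 0, 0],
  [1, -0.0015, 0.011, 0.0005, 0],
  [1, -0.0015, 0.0125, 0.001, 0],
  [1, -0.0015, 0.0125, 0.001, 0],
])

```text
t: 22.3
tool_pos: [0.4996, 0.1743, 0.124]
ee_rot: [0.494, -0.494, 0.506, -0.506]
ft_force: [3.8, 0.2, -3.2]
grip_width: 0.53
```

```bash
python3 look.py g15 "(290,100,390,200)";python3 - <<'E'
from h import *
im=cv2.imread("pics/g15_scene_full.png")[120:205,315:370];cv2.imwrite("pics/z17.png",cv2.convertScaleAbs(cv2.resize(im,None,fx=7,fy=7,interpolation=cv2.INTER_CUBIC),alpha=1.5))
E
```

```text
t 22.35 pos [0.4995 0.1743 0.124 ] zyaw -1.45 F [ 4.2  0.7 -4.3] T [ 0.33 -1.16  0.05] g 49.4
[[-0.025, -0.0, 1.0], [-1.0, 0.0, -0.025], [-0.0, -1.0, -0.0]]
j [-0.21  0.31 -0.29  2.    0.11  0.84 -2.16]
```

View pics/z17.png

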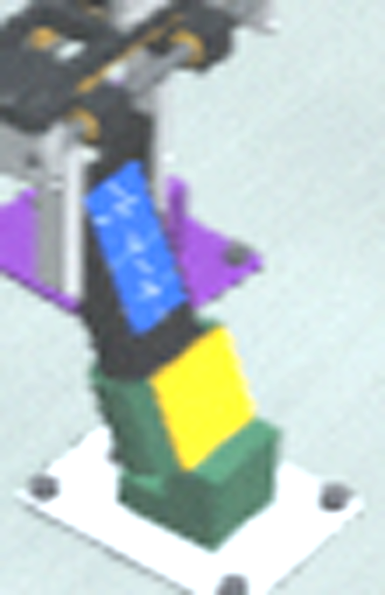

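>>> send_rows([
  [1, -0.0002, 0.001, 0.0005, 0],
  [1, -0.0002, 0.002, 0.001, 0],
  [1, -0.0002, 0.003, 0.0014, 0],
  [1, -0.0002, 0.004, 0.0019, 0],
  [1, -0.0002, 0.005, 0.0023, 0],
  [1, -0.0002, 0.006, 0.0028, 0],
  [1, -0.0002, 0.007, 0.0033, 0],
  [1, -0.0002, 0.008, 0.0037, 0],
  [1, -0.0002, 0.009, 0.0042, 0],
  [1, -0.0002, 0.009, 0.0042, 0],
])

```text
t: 23.6
tool_pos: [0.5037, 0.1747, 0.116]
ee_rot: [0.494, -0.494, 0.506, -0.506]
ft_force: [-4.6, -0.5, 17.5]
grip_width: 0.529
```

```bash
python3 look.py g16 "(290,100,390,200)";python3 - <<'E'
from h import *
im=cv2.imread("pics/g16_scene_full.png")[120:205,315:370];cv2.imwrite("pics/z18.png",cv2.convertScaleAbs(cv2.resize(im,None,fx=7,fy=7,interpolation=cv2.INTER_CUBIC),alpha=1.5))
E
```

```text
t 23.65 pos [0.5037 0.1747 0.116 ] zyaw -1.44 F [-3.5 -0.  16.3] T [-0.23  0.92  0.04] g 49.2
[[-0.025, 0.0, 1.0], [-1.0, 0.0, -0.025], [-0.0, -1.0, 0.0]]
j [-0.22  0.33 -0.28  2.    0.12  0.83 -2.16]
```

View pics/z18.png

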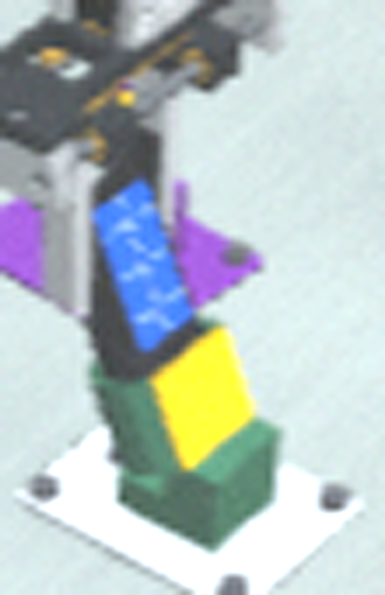

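Run:
```python
from meas import *
ft=feat(.0178,.0348)[:4]
obs=np.array([[93,215],[143,180],[193,316],[145,353]])/7+[314.5,119.5]
for nm,cc,d in (("joint",c,dS),("sceneraw",(.5560,.1717,-.0408),np.zeros(3))):
    yc=proj("scene",pocketpts(cc,np.array([[.021,-.0255,.04],[.021,-.0255,.05],[.021,.0255,.05]]))+d)
    print(nm,"yellow TL40,TL50,TR50",(yc-[314.5,119.5]).round(1).tolist(),"obs",(np.array([[152,380],[225,325]])/7).round(1).tolist())
    for t in (0,.005,.01): print(t,((proj("scene",pocketpts(cc,ft+[0,0,t])+d)-obs)).round(1).tolist())
q=obs; meas(q,(.5037,.1747,.116),-.025,nf=4)
```

```text
joint yellow TL40,TL50,TR50 [[23.4, 56.1], [22.4, 53.3], [32.2, 45.5]] obs [[21.7, 54.3], [32.1, 46.4]]
0 [[1.7, 1.3], [1.7, 1.0], [1.3, 1.4], [1.3, 1.5]]
0.005 [[1.2, -0.2], [1.2, -0.4], [0.8, -0.0], [0.8, 0.1]]
0.01 [[0.7, -1.7], [0.7, -1.9], [0.3, -1.4], [0.3, -1.3]]
sceneraw yellow TL40,TL50,TR50 [[23.5, 56.4], [22.5, 53.6], [32.3, 45.8]] obs [[21.7, 54.3], [32.1, 46.4]]
0 [[1.8, 1.6], [1.8, 1.3], [1.3, 1.7], [1.4, 1.8]]
0.005 [[1.3, 0.1], [1.3, -0.1], [0.9, 0.3], [0.9, 0.4]]
0.01 [[0.8, -1.4], [0.8, -1.6], [0.4, -1.1], [0.4, -1.0]]
tilt 26.42 s 0.0939 yaw -1.6 u -0.0027 foot in pocket mm [-6.5  4.1  2.1] res [ 0.1  0.1 -0.3 -0.3 -0.1  0.1  0.1  0.4 -0.1 -0.5 -0.5]
```

>>> send_rows([
  [1, 0, 0, 0, 0],
  [1, 0, 0.0005, 0.0002, 0],
  [1, 0, 0.001, 0.0004, 0],
  [1, 0, 0.0015, 0.0006, 0],
  [1, 0, 0.0015, 0.0006, 0],
  [1, 0, 0.0015, 0.0006, 0],
  [1, 0, 0, 0, 0],
  [1, 0, -0.001, -0.0005, 0],
  [1, 0, -0.001, -0.0005, 0],
  [1, 0, -0.001, -0.0005, 0],
], squeeze=30)

```text
t: 24.9
tool_pos: [0.5035, 0.1745, 0.1162]
ee_rot: [0.494, -0.494, 0.506, -0.506]
ft_force: [4.3, 0.4, 0.9]
grip_width: 0.528
```

```bash
python3 look.py g17 "(290,100,390,200)";python3 - <<'E'
from h import *
im=cv2.imread("pics/g17_scene_full.png")[120:205,315:370];cv2.imwrite("pics/z19.png",cv2.convertScaleAbs(cv2.resize(im,None,fx=7,fy=7,interpolation=cv2.INTER_CUBIC),alpha=1.5))
E
```

```text
t 24.95 pos [0.5035 0.1745 0.1162] zyaw -1.45 F [4.1 1.2 0.4] T [ 0.3  -1.18  0.  ] g 49.7
[[-0.025, 0.0, 1.0], [-1.0, 0.0, -0.025], [-0.0, -1.0, 0.0]]
j [-0.22  0.33 -0.28  2.    0.12  0.83 -2.16]
```

View pics/z19.png

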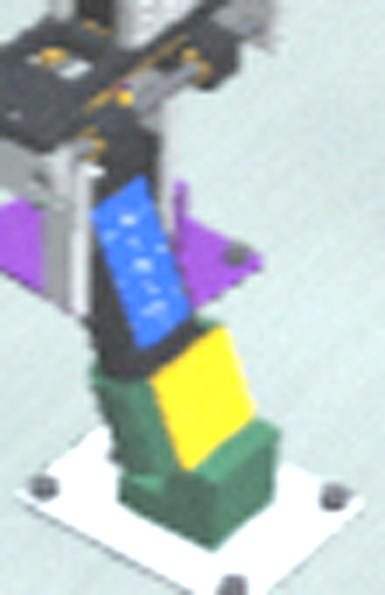

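>>> send_rows([
  [1, 0, 0.001, 0.0005, 0],
  [1, 0, 0.002, 0.001, 0],
  [1, 0, 0.002, 0.001, 0],
  [0.3, 0, 0.001, 0.0005, 0],
  [-0.3, 0, 0.001, 0.0005, 0],
  [-1, 0, 0.001, 0.0005, 0],
  [-1, 0, 0.001, 0.0005, 0],
  [-1, 0, 0.001, 0.0005, 0],
  [-1, 0, 0.001, 0.0005, 0],
  [-1, 0, 0.001, 0.0005, 0],
], squeeze=15)

```text
t: 26.2
tool_pos: [0.5038, 0.1744, 0.1152]
ee_rot: [0.494, -0.494, 0.506, -0.506]
ft_force: [0.4, -0.5, -0.6]
grip_width: 0.999
```

```bash
python3 look.py g18 "(290,100,390,200)"
```

```text
t 26.25 pos [0.5039 0.1743 0.1152] zyaw -1.45 F [ 0.3 -0.1 -0.1] T [ 0.04  0.02 -0.03] g 94.2
[[-0.025, 0.0, 1.0], [-1.0, 0.0, -0.025], [-0.0, -1.0, 0.0]]
j [-0.22  0.33 -0.28  2.    0.12  0.83 -2.16]
```

View pics/g18.png

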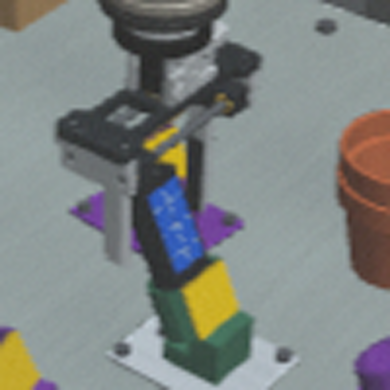

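The jaws are open and the torch stays seated. I'll retreat straight up, then aside.

>>> send_rows([
  [-1, 0, -0.015, 0, 0],
  [-1, 0, -0.04, 0, 0],
  [-1, 0, -0.07, 0, 0],
  [-1, 0, -0.1, 0, 0],
  [-1, 0, -0.13, 0, 0],
  [-1, 0, -0.15, 0, 0],
  [-1, 0.05, -0.15, 0, 0],
  [-1, 0.1, -0.15, 0, 0],
  [-1, 0.15, -0.15, 0, 0],
  [-1, 0.2, -0.15, 0, 0],
])

```text
t: 27.5
tool_pos: [0.4986, -0.027, 0.2665]
ee_rot: [-0.494, 0.493, -0.506, 0.506]
ft_force: [1.8, 0.4, 0.0]
grip_width: 1.0
```

```bash
python3 look.py g19 "(300,120,380,220)" "(225,180,305,260)"
python3 - <<'E'
import cv2;a=cv2.imread("pics/g19_scene_full.png");cv2.imwrite("pics/g19s.png",a)
im=a[120:205,315:370];cv2.imwrite("pics/z20.png",cv2.convertScaleAbs(cv2.resize(im,None,fx=7,fy=7,interpolation=cv2.INTER_CUBIC),alpha=1.3))
E
```

```text
t 27.6 pos [ 0.4984 -0.0307  0.2663] zyaw -1.81 F [-0.7  0.6 -0.5] T [0.02 0.03 0.01] g 93.8
[[-0.032, 0.001, 0.999], [-0.999, -0.001, -0.032], [0.001, -1.0, 0.001]]
j [ 0.06  0.1  -0.14  1.92  0.02  1.13 -1.69]
```

View pics/g19.png

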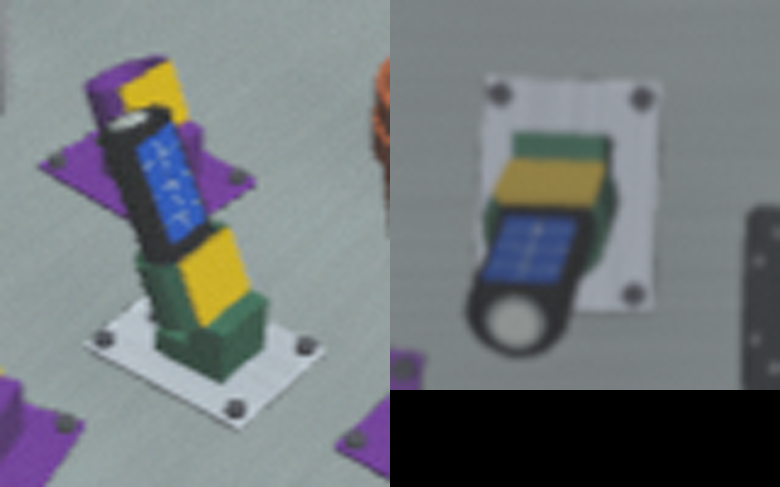

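View pics/g19s.png

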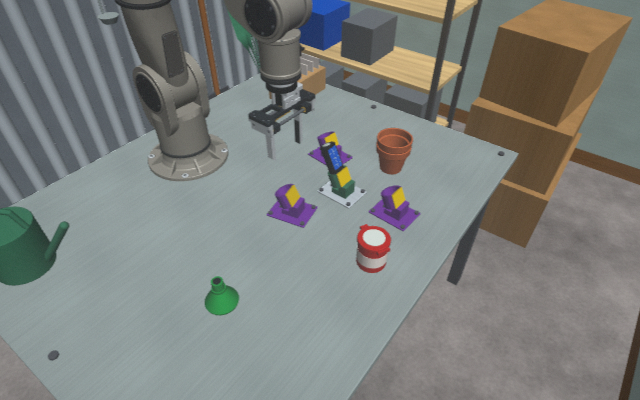

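View pics/z20.png

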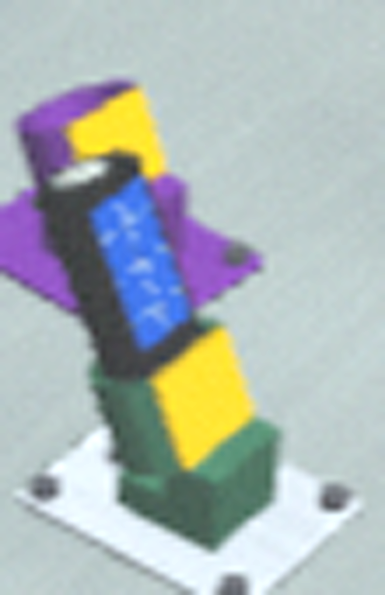

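Run:
```python
from meas import *
obs=np.array([[91,212],[142,177],[190,313],[142,350]])/7+[314.5,119.5]
yS=np.array([[152,380],[225,325]])/7+[314.5,119.5]
ft=feat(.0178,.0348)[:4];Y=np.array([[.021,-.0255,.04],[.021,.0255,.04]])
for cc in (c,(.5545,.1705,-.038),(.556,.1717,-.04)):
    b=(yS-proj("scene",pocketpts(cc,Y)+dS)).mean(0)
    r=least_squares(lambda p:(proj("scene",pocketpts(cc,(ft@Rt(0,p[3]).T)+p[:3])+dS)+b-obs).ravel().tolist()+[p[0]/.001,p[1]/.001],[0,0,0,0]);print("bias",b.round(2),"t mm",(r.x[:3]*1e3).round(1),"extra tilt",np.degrees(r.x[3]).round(1),r.fun.round(1))
    print("top lens pred",proj("top",pocketpts(cc,np.array([[0,0,.13],[0,0,.14]]))).round(1).tolist(),"obs",[250.2,245.9])
```

```text
bias [-1.32 -1.81] t mm [-0.  -0.  -0.5] extra tilt 1.3 [ 0.  -0.  -0.2 -0.3  0.1  0.1  0.1  0.2 -0.  -0. ]
top lens pred [[251.9, 240.3], [251.2, 242.2]] obs [250.2, 245.9]
bias [-1.57 -1.59] t mm [-0.  -0.  -0.5] extra tilt 1.3 [ 0.1 -0.  -0.2 -0.3  0.1  0.1  0.1  0.2 -0.  -0. ]
top lens pred [[251.3, 240.4], [250.6, 242.2]] obs [250.2, 245.9]
bias [-2.18 -1.58] t mm [-0.  -0.  -0.6] extra tilt 1.4 [ 0.1 -0.  -0.2 -0.3  0.1  0.1  0.1  0.2 -0.  -0. ]
top lens pred [[250.8, 239.7], [250.0, 241.6]] obs [250.2, 245.9]
```

Run:
```python
from meas import *
obsS=np.array([[91,212],[142,177],[190,313],[142,350]])/7+[314.5,119.5]
k=4.875;g=lambda a:np.array(a)/k+[225-.4,180-.4]-np.array([390/k,0])
obsT=g([[566+0,284],[485,284],[503,215],[580,215]]) # top-view panel: near-lens -y, near-lens +y, foot +y, foot -y
lensT=g([[516,323]])
yS=np.array([[336.1,172.6],[346.6,165.7]]);yT=np.array([[266.6,221.1],[245.9,221.1]])
w,h=.0178,.0348
pT=np.array([[.013,-w,.085+h],[.013,w,.085+h],[.013,w,.085-h],[.013,-w,.085-h]])
pS=feat(w,h)[:4]
dT=np.array([-.0003,.0013,0])
for L in (.04,.045,.05):
  def F(p):
    cc=[p[0],p[1],-.038];Y=np.array([[.021,-.0255,L],[.021,.0255,L]]);R=Rt(0,p[3]);o=[p[4],p[5],p[2]]
    return np.r_[(proj("scene",pocketpts(cc,Y)+dS+p[6:9])-yS).ravel(),(proj("top",pocketpts(cc,Y)+dT)-yT).ravel(),
     (proj("scene",pocketpts(cc,pS@R.T+o)+dS+p[6:9])-obsS).ravel(),(proj("top",pocketpts(cc,pT@R.T+o)+dT)-obsT).ravel(),p[4]/.001,p[5]/.001,p[3]/.03,p[6:9]/.002]
  r=least_squares(F,[.55,.17,0,0,0,0,0,0,0]);print("L",L,"c",r.x[:2].round(4),"t",(r.x[2]*1e3).round(1),"tilt+",np.degrees(r.x[3]).round(1),"dS",r.x[6:].round(4),"cost",round(r.cost,2));print(r.fun.round(1))
```

```text
L 0.04 c [0.5464 0.171 ] t -1.6 tilt+ 0.8 dS [-0.0006  0.0014  0.0019] cost 6.81
[ 0.1  0.9 -0.7  0.1 -0.  -0.1  0.4 -0.8  0.1  0.2 -0.1 -0.   0.   0.3
  0.1  0.4 -1.7 -0.3 -0.3 -0.9  1.2  1.1 -0.3  1.6  0.4 -0.4  0.4 -0.3
  0.7  0.9]
L 0.045 c [0.5484 0.1701] t 1.6 tilt+ 1.0 dS [0.0002 0.0007 0.0006] cost 5.45
[ 0.1  0.4 -0.7 -0.4  0.  -0.1  0.4 -0.9  0.1  0.1 -0.1 -0.1  0.1  0.2
  0.1  0.3 -1.6 -0.4 -0.2 -0.9  1.3  0.9 -0.2  1.4  0.3 -0.3  0.6  0.1
  0.3  0.3]
L 0.05 c [0.5505 0.1693] t 4.9 tilt+ 1.3 dS [ 0.0009 -0.0001 -0.0007] cost 5.44
[ 0.  -0.1 -0.7 -0.9  0.1 -0.2  0.4 -0.9  0.   0.  -0.2 -0.2  0.1  0.2
  0.2  0.3 -1.5 -0.4 -0.2 -0.9  1.4  0.7 -0.1  1.2  0.2 -0.2  0.8  0.4
 -0.  -0.3]
```

Run:
```python
import cv2,numpy as np
a=cv2.imread("pics/scene0.png").astype(int);b=cv2.imread("pics/g19_scene_full.png").astype(int)
for n,(x0,y0,x1,y1) in dict(pots=(370,122,418,178),tub=(350,220,398,276),rose=(200,272,244,318)).items(): print(n,np.abs(a-b)[y0:y1,x0:x1].mean().round(2),np.percentile(np.abs(a-b)[y0:y1,x0:x1],99))
from cell import job,telemetry
s=telemetry.observe();print(s["t"],s["joint_vel"].round(3),s["ft_force"].round(1))
print(job.sign_off())
```

```text
pots 1.83 6.0
tub 1.83 6.0
rose 1.87 6.0
27.6 [-0.047  0.007 -0.076 -0.006 -0.013 -0.002 -0.085] [-0.7  0.6 -0.5]
the job is handed in; nothing more can be done
None
```

The torch is in the green cradle's pocket with its blue panel on the yellow-wall side, released and standing on its own. I handed the job in at 27.6 s.

The tool only points down, so I tilted the torch by pivoting it in the pads, its foot against the edge of the cradle's plate. I then slid it in along the lean while holding it, pressed until the floor resisted, and opened the jaws. The arm was still settling slightly when I signed off, with the gripper well clear of everything.

**Last checks**
- **Depth:** taking the yellow wall's top as the 40 mm mouth, both cameras put the torch about 0.5–1.6 mm from fully home. The error of that figure is about 2 mm. The tilt is about 1° over the pocket's lean, which its play allows.
- **Floor:** the push met about 20 N of resistance along the pocket at that depth, and the torch did not visibly move after release.
- **Pots, tub and rose:** their image areas match the first picture to within noise.

**What went wrong or disagreed**
- **First tilt:** tilting the torch on the bare table failed because the foot slid. One of my moves there also had a stray 45 mm shift, undone in the next row.
- **First entry:** the foot caught on the top of the yellow wall at about 50 N at the wrist. The pocket is about 8 mm nearer the robot than the plate's centre, which I had aimed at.
- **Mouth height:** the first camera fits put the wall's top at 46–60 mm along the pocket rather than 40 mm. If it really were 50 mm, the torch would be about 5 mm short of home. The floor contact points to 40 mm.

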